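# Uncover the charging dock and load the battery packs

## Robot

A 6-joint arm with a two-finger parallel gripper is mounted at the origin on the work surface. World frame = base frame: x ahead of the robot, y to its left, z up, the work surface at z = 0. Lengths are in m, angles in rad, forces in N, time in s.
With the tool pointing down it reaches from about 0.375 to 0.825 m from the base axis. Payload 5.5 kg.
Tool frame: the origin (TCP) lies midway between the tips of the shut fingers; the grasp point (between the pads) lies robot.hold_point_z behind it (robot.hold_point_z is the distance from the TCP to the grasp point, in m); z points along the fingers, y is the direction in which the jaws open and shut (so a half turn about z gives the same grasp; the last joint's range is limited). The gripper opens to 85 mm and grips with 20 to 120 N. Pads are 22 mm wide; open, the fingers measure 114 mm over their backs; the gripper's body (76 mm by 85 mm) begins 54 mm behind the grasp point. The pads swing forward as they close: fully open they stand 13 mm farther back than shut.
Start: joints at [1.163, 0.314, -0.047, 1.21, 0, 1.571], TCP at [0.238, 0.551, 0.231] pointing down, gripper open.
Joint ranges: [-2.67, 2.67], [-0.69, 1.73], [-1.03, 1.25], [-2.08, 2.16], [-1.42, 1.45], [-3.14, 3.14]. Speed limits (rad/s): [2.39, 2.39, 3.01, 3.14, 3.14, 3.14].

## Interface

Orientations are given as a unit quaternion [x, y, z, w].
In Python, from cell import robot gives the robot as it stands.
- The arm moves only by the shell command python3 -m inch 'ROWS' [FORCE]. ROWS is JSON, a list that holds one entry, the list of rows, each a list of 5 numbers: the closure, from -1 (fully open) to 1 (shut), so that 0 is half open, then the shift along the tool's x, y, z in mm, then the turn about the tool's z in rad. A call has 1 to 8 rows; each row is the pose to reach, as a shift and turn from the pose measured when the call began, along the tool's axes at that moment; what a row does not reach only later rows make up. A row lasts 1/8 s, in which the tool goes at most 62.5 mm and 10.7 degrees, less where a joint would pass 70% of its speed; a pose out of reach is approached as far as the arm can. A call with a gripper value outside its range is refused whole. The fingers move at their own pace and stop on an object; FORCE is the grip in N (left out, the last holds). Time passes only in rows, so rows that repeat a pose let the fingers close. It gives the time, the measured TCP pose, the force and the opening at its end, in the units of the state.
- robot.observe(): the state, without advancing time (a new reading comes with each control period).
- robot.camera(name): name is "side" or "top" or "wrist"; returns a dict with "pixels" (384x512x3 uint8, red, green, blue), "fx", "fy", "cx", "cy" (pixels), "world_from_camera" (4x4, takes a point from camera to world coordinates). Camera axes: x right, y down, z forward; pixel columns grow to the right and rows downward; lengths in m; the calibration is good to about 2 mm. A picture is of the moment at which its call begins. There is no depth.
- robot.finish_job(): hands the job in, once; it reports no verdict.
The state is a dict: "time": time; "q": joint angles; "qvel": joint speeds; "tau": joint torques, N m; "eef_pos": TCP position; "orientation": TCP orientation; "force": force on the tool from outside, world axes, zero at the start; "moment": the same for the moment, N m; "opening": finger opening in m.
Only numpy, scipy, OpenCV 4.12 (cv2) and the standard library are available. Lean on these libraries where they do the work, as an engineer would, in place of code of your own. Each camera call takes 0.05 s, during which the arm holds its last target.

## Task

The battery dock on the shed counter is covered by a board that two turn buttons hold down: turn both buttons fully aside while the board still lies in the dock, then lift the board out and lay it flat, handle up, on the bare counter. Then load every battery pack into a bay of its own (any bay): hook its thin tongue under the dock's lip and swing the other end down until the pack lies flat on the bay floor. Last, push the dock's switch lever fully over to on, and leave the jar, mallet, wrench and tape dispenser base where they are.

Things in the scene. Friction and masses are not known exactly. Their poses are not given: they have to be found in the camera images.
- dock: Grey charging dock, fixed, 130 (x) x 346 (y) mm; origin: centre of its underside on the counter; -x = side near the robot. Four open bays side by side in y, 66 mm apart, floor 10 mm up, guides between them 10 mm high. End walls 32 mm high at y = +-(126 to 140) mm with 9 mm corner stops beyond x = +-57 mm; pedestals (36 mm in x, top 42 mm) at y = +-(140 to 170) mm keep the cover in place.
- lip_edge (a point): Lower free edge of the dock's steel lip, mid-length, axes as the dock. The lip runs along the far side over all bays: it overhangs 14 mm (dock x = +53, the bays' far end wall, to +39 mm), underside 16 mm above the bay floor, 6 mm thick. A pack's tongue goes under it with the other end raised about 0.25 rad, is pushed to the wall, then that end swings down.
- sill_top (a point): Inner top edge, mid-length, of the sill along the dock's near side (dock x = -65 to -53 mm), 10 mm above the bay floor: it stops a pack from sliding in level.
- bay0 (a point): Centre of the floor of the bay rightmost (y = -99 mm) (106 mm long in x, 54 mm wide in y), 10 mm above the counter, axes as the dock. A pack home here has its origin within 7 mm of this point in x and y, 4 mm in height, lies level (0.06 rad), and its tongue points to the dock's +x, under the lip.
- bay1 (a point): Centre of the floor of the bay second from the right (y = -33 mm) (106 mm long in x, 54 mm wide in y), 10 mm above the counter, axes as the dock. A pack home here has its origin within 7 mm of this point in x and y, 4 mm in height, lies level (0.06 rad), and its tongue points to the dock's +x, under the lip.
- bay2 (a point): Centre of the floor of the bay second from the left (y = +33 mm) (106 mm long in x, 54 mm wide in y), 10 mm above the counter, axes as the dock. A pack home here has its origin within 7 mm of this point in x and y, 4 mm in height, lies level (0.06 rad), and its tongue points to the dock's +x, under the lip.
- bay3 (a point): Centre of the floor of the bay leftmost (y = +99 mm) (106 mm long in x, 54 mm wide in y), 10 mm above the counter, axes as the dock. A pack home here has its origin within 7 mm of this point in x and y, 4 mm in height, lies level (0.06 rad), and its tongue points to the dock's +x, under the lip.
- button_left (a joint): Turn button at the dock's left (+y) end on a vertical pivot at dock x = 0, y = +155 mm. Rad: 0 = its wing points over the cover and holds it, 1.57 (stop) = fully aside; grows counter-clockwise from above. Stiff (0.05 N m), stays where left. Wing 14 mm wide, reaches 34 mm from the pivot, 42 to 48 mm above the counter; cover free above 1.2. Starts at 0 to 0.3.
- button_right (a joint): The same at the dock's right (-y) end, y = -155 mm, its wing also pointing over the cover at 0, but it grows clockwise seen from above. Starts at 0 to 0.3.
- button_left_fin (a point): Top of the left button's upright steel fin, on the pivot axis, 72 mm above the counter. The fin is 10 mm thick, 36 mm long along the wing (along the dock's y at joint 0), from 48 to 72 mm above the counter: pinch it across and turn.
- button_right_fin (a point): Top of the right button's upright steel fin, on the pivot axis, 72 mm above the counter. The fin is 10 mm thick, 36 mm long along the wing (along the dock's y at joint 0), from 48 to 72 mm above the counter: pinch it across and turn.
- cover: Plywood cover board, 108 (x) x 272 (y) x 8 mm, 0.28 kg, lying in the dock with its underside 32 mm above the counter. Origin: centre of its underside. On top in the middle an upright dark wooden bar handle, 14 mm thick in x, 80 mm long in y, from 8 to 36 mm above the underside.
- switch_lever (a joint): Dock's switch lever on a black block (40 x 44 x 24 mm) at the dock's near left corner; pivot at dock x = -95, y = +133 mm, 26 mm up, turning about the dock's y. Rad: 0 = off, leaning 0.5 rad to -x (the robot); 1.0 (stop) = on, leaning 0.5 rad to +x; on means above 0.8. 50 mm long with an 18 mm ball; stiff (0.06 N m), stays where left. Starts at 0 to 0.15.
- lever_tip (a point): Centre of the ball on the switch lever.
- pack0: Battery pack, one of up to four alike (None = absent), 0.14 to 0.28 kg. Origin: centre of the underside of its 100 mm length (x), 48 mm wide; z up. Black body, 24 mm high, from x = -50 to +30 mm; thin grey tongue, 8 mm high, 44 mm wide, from x = +30 to +50 mm. Upright grip rib on top at x = -8 mm: 12 mm thick in x, 40 mm long in y, from 24 to 52 mm height; pinch it along x.
- pack1: Battery pack, one of up to four alike (None = absent), 0.14 to 0.28 kg. Origin: centre of the underside of its 100 mm length (x), 48 mm wide; z up. Black body, 24 mm high, from x = -50 to +30 mm; thin grey tongue, 8 mm high, 44 mm wide, from x = +30 to +50 mm. Upright grip rib on top at x = -8 mm: 12 mm thick in x, 40 mm long in y, from 24 to 52 mm height; pinch it along x.
- pack2: Battery pack, one of up to four alike (None = absent), 0.14 to 0.28 kg. Origin: centre of the underside of its 100 mm length (x), 48 mm wide; z up. Black body, 24 mm high, from x = -50 to +30 mm; thin grey tongue, 8 mm high, 44 mm wide, from x = +30 to +50 mm. Upright grip rib on top at x = -8 mm: 12 mm thick in x, 40 mm long in y, from 24 to 52 mm height; pinch it along x.
- pack3: Battery pack, one of up to four alike (None = absent), 0.14 to 0.28 kg. Origin: centre of the underside of its 100 mm length (x), 48 mm wide; z up. Black body, 24 mm high, from x = -50 to +30 mm; thin grey tongue, 8 mm high, 44 mm wide, from x = +30 to +50 mm. Upright grip rib on top at x = -8 mm: 12 mm thick in x, 40 mm long in y, from 24 to 52 mm height; pinch it along x.
- jar: Bystander: glass jar with a silver twist cap, 64 mm across, 100 mm high; origin at the centre of its underside.
- mallet: Bystander: black rubber mallet with a wooden handle, about 215 mm long, lying on the counter, 52 mm high; head to its +x; origin near the middle of its underside.
- wrench: Bystander: chrome wrench, 200 mm long, lying along its x.
- tape_base: Bystander: steel tape dispenser base, 100 x 50 x 64 mm; origin at the centre of its underside.
Mind the look-alikes: they are no part of the job. Leave any turquoise or yellow look-alike of the pack3 alone. What is shaped like the pack2 but yellow is not meant.

How it is judged:
On the way, in this order (a step that is already met when the one before it is completed fails the run):
1. both turn buttons turned aside (beyond 1.2 rad) with the board still lying in the dock (value of joint each of button_left, button_right above 1.2 rad and horizontal distance between cover and dock below 0.02 m and z of cover in the frame of dock below 0.042 m), for 0.2 s.
2. the board lies flat on the counter, handle up (height (world z) of cover below 0.008 m and angle between cover's own z axis and vertical below 0.08 rad), for 0.2 s.
3. every pack is home in a bay (((x of pack0 in the frame of bay0 between -0.007 and 0.007 m and y of pack0 in the frame of bay0 between -0.007 and 0.007 m and z of pack0 in the frame of bay0 between -0.004 and 0.004 m and angle between pack0's own z axis and vertical below 0.06 rad) or (x of pack0 in the frame of bay1 between -0.007 and 0.007 m and y of pack0 in the frame of bay1 between -0.007 and 0.007 m and z of pack0 in the frame of bay1 between -0.004 and 0.004 m and angle between pack0's own z axis and vertical below 0.06 rad) or (x of pack0 in the frame of bay2 between -0.007 and 0.007 m and y of pack0 in the frame of bay2 between -0.007 and 0.007 m and z of pack0 in the frame of bay2 between -0.004 and 0.004 m and angle between pack0's own z axis and vertical below 0.06 rad) or (x of pack0 in the frame of bay3 between -0.007 and 0.007 m and y of pack0 in the frame of bay3 between -0.007 and 0.007 m and z of pack0 in the frame of bay3 between -0.004 and 0.004 m and angle between pack0's own z axis and vertical below 0.06 rad)) and ((x of pack1 in the frame of bay0 between -0.007 and 0.007 m and y of pack1 in the frame of bay0 between -0.007 and 0.007 m and z of pack1 in the frame of bay0 between -0.004 and 0.004 m and angle between pack1's own z axis and vertical below 0.06 rad) or (x of pack1 in the frame of bay1 between -0.007 and 0.007 m and y of pack1 in the frame of bay1 between -0.007 and 0.007 m and z of pack1 in the frame of bay1 between -0.004 and 0.004 m and angle between pack1's own z axis and vertical below 0.06 rad) or (x of pack1 in the frame of bay2 between -0.007 and 0.007 m and y of pack1 in the frame of bay2 between -0.007 and 0.007 m and z of pack1 in the frame of bay2 between -0.004 and 0.004 m and angle between pack1's own z axis and vertical below 0.06 rad) or (x of pack1 in the frame of bay3 between -0.007 and 0.007 m and y of pack1 in the frame of bay3 between -0.007 and 0.007 m and z of pack1 in the frame of bay3 between -0.004 and 0.004 m and angle between pack1's own z axis and vertical below 0.06 rad)) and ((x of pack2 in the frame of bay0 between -0.007 and 0.007 m and y of pack2 in the frame of bay0 between -0.007 and 0.007 m and z of pack2 in the frame of bay0 between -0.004 and 0.004 m and angle between pack2's own z axis and vertical below 0.06 rad) or (x of pack2 in the frame of bay1 between -0.007 and 0.007 m and y of pack2 in the frame of bay1 between -0.007 and 0.007 m and z of pack2 in the frame of bay1 between -0.004 and 0.004 m and angle between pack2's own z axis and vertical below 0.06 rad) or (x of pack2 in the frame of bay2 between -0.007 and 0.007 m and y of pack2 in the frame of bay2 between -0.007 and 0.007 m and z of pack2 in the frame of bay2 between -0.004 and 0.004 m and angle between pack2's own z axis and vertical below 0.06 rad) or (x of pack2 in the frame of bay3 between -0.007 and 0.007 m and y of pack2 in the frame of bay3 between -0.007 and 0.007 m and z of pack2 in the frame of bay3 between -0.004 and 0.004 m and angle between pack2's own z axis and vertical below 0.06 rad)) and ((x of pack3 in the frame of bay0 between -0.007 and 0.007 m and y of pack3 in the frame of bay0 between -0.007 and 0.007 m and z of pack3 in the frame of bay0 between -0.004 and 0.004 m and angle between pack3's own z axis and vertical below 0.06 rad) or (x of pack3 in the frame of bay1 between -0.007 and 0.007 m and y of pack3 in the frame of bay1 between -0.007 and 0.007 m and z of pack3 in the frame of bay1 between -0.004 and 0.004 m and angle between pack3's own z axis and vertical below 0.06 rad) or (x of pack3 in the frame of bay2 between -0.007 and 0.007 m and y of pack3 in the frame of bay2 between -0.007 and 0.007 m and z of pack3 in the frame of bay2 between -0.004 and 0.004 m and angle between pack3's own z axis and vertical below 0.06 rad) or (x of pack3 in the frame of bay3 between -0.007 and 0.007 m and y of pack3 in the frame of bay3 between -0.007 and 0.007 m and z of pack3 in the frame of bay3 between -0.004 and 0.004 m and angle between pack3's own z axis and vertical below 0.06 rad))), for 0.2 s.
4. the switch lever is on (value of joint switch_lever above 0.8 rad), for 0.2 s.
At the end, for the whole second after the job is handed in: Every pack present is home in a bay (origin within 7 mm of the bay's point in x and y, 4 mm in height, level within 0.06 rad), the board lies on the counter (underside less than 8 mm above it, level within 0.08 rad, handle up), the switch lever is beyond 0.8 rad, and all are at rest (all of step 2 and all of step 3 and value of joint switch_lever above 0.8 rad and linear speed of each of pack0, pack1, pack2, pack3, cover below 0.02 m/s); the robot touches nothing.
It fails at once if the jar is moved more than 3 cm (distance of jar from where it was at the start of the episode above 0.03 m).
It fails at once if the mallet is moved more than 3 cm (distance of mallet from where it was at the start of the episode above 0.03 m).
It fails at once if the wrench is moved more than 3 cm (distance of wrench from where it was at the start of the episode above 0.03 m).
It fails at once if the tape dispenser base is moved more than 3 cm (distance of tape_base from where it was at the start of the episode above 0.03 m).
Of pack0, pack1, pack2, pack3 only 3 to 4 are there at a start; the rules pass over those that are not, and their reading is None.
At some moment in a run one of pack0, pack1, pack2, pack3 may be knocked a few centimetres aside while the robot is not near it.
Once in a run the grip may slacken for a moment while it holds something.
It also fails if it takes over 208 s, if anything falls off the work surface, if the arm or the gripper's body presses on something with over 40 N, if the wrist force passes 120 N, or if a joint passes its speed limit or range.

## Working session

There is one attempt and no reset: what is moved stays moved. The work goes in short steps, Python scripts to look and compute and a shell command to move; the robot and the scene stay as the last step left them, time stands still between calls to the robot, and variables do not carry over. Pictures are saved under pics/ and viewed, and the job is handed in when it is done.

```bash
ls; mkdir -p pics; cat > h.py <<'E'
import numpy as np, cv2
from cell import robot
def snap(n,f):
    c=robot.camera(n); cv2.imwrite('pics/'+f,cv2.cvtColor(np.array(c['pixels'],dtype=np.uint8),cv2.COLOR_RGB2BGR)); return c
def ray(c,u,v,z):
    T=np.array(c['world_from_camera']); d=T[:3,:3]@np.array([(u-c['cx'])/c['fx'],(v-c['cy'])/c['fy'],1]); o=T[:3,3]
    return o+d*(z-o[2])/d[2]
def proj(c,p):
    T=np.linalg.inv(np.array(c['world_from_camera'])); q=T[:3,:3]@np.array(p)+T[:3,3]
    return c['fx']*q[0]/q[2]+c['cx'],c['fy']*q[1]/q[2]+c['cy']
E
python3 - <<'E'
from h import *
print(robot.observe(), robot.hold_point_z)
import pickle
for n in ('top','side','wrist'):
    c=snap(n,n+'0.png'); pickle.dump(dict(c),open(n+'0.pkl','wb')); print(n,c['fx'],c['cx'],c['cy'],np.round(c['world_from_camera'],3).tolist())
E
```

```text
pics
{'time': 0.0, 'q': array([ 1.16300636e+00,  3.14212893e-01, -4.80742447e-02,  1.21020092e+00,
       -3.55255980e-05,  1.57077342e+00]), 'qvel': array([-0.00044723, -0.00015159, -0.00147275,  0.0001118 ,  0.00054211,
       -0.00047548]), 'tau': array([-9.67350861e-04, -5.39593434e+01,  3.39745724e+01,  1.91182969e-02,
        9.14547491e-05,  1.52559437e-06]), 'eef_pos': array([0.23773101, 0.5502657 , 0.23044456]), 'orientation': array([ 2.02473856e-01,  9.79287303e-01, -8.31937536e-04, -1.53889674e-04]), 'force': array([ 0.17398183, -0.4854486 , -0.40331077]), 'moment': array([-0.02200141, -0.01509279,  0.00179818]), 'opening': 0.08510070615211403} 0.0187
top 456.2835882566137 254.65723568291008 193.32643972897915 [[0.01, -0.997, 0.078, 0.494], [-1.0, -0.012, -0.02, -0.048], [0.021, -0.078, -0.997, 1.171], [0.0, 0.0, 0.0, 1.0]]
side 430.9379928287914 256.3111393475456 183.12956541895443 [[0.98, -0.085, 0.179, 0.382], [-0.197, -0.506, 0.84, -1.041], [0.019, -0.858, -0.513, 0.69], [0.0, 0.0, 0.0, 1.0]]
wrist 296.18730834829177 259.607817792137 190.39389538952898 [[0.397, 0.875, 0.276, 0.167], [0.918, -0.378, -0.12, 0.58], [-0.001, 0.301, -0.954, 0.372], [0.0, 0.0, 0.0, 1.0]]
```

View pics/top0.png

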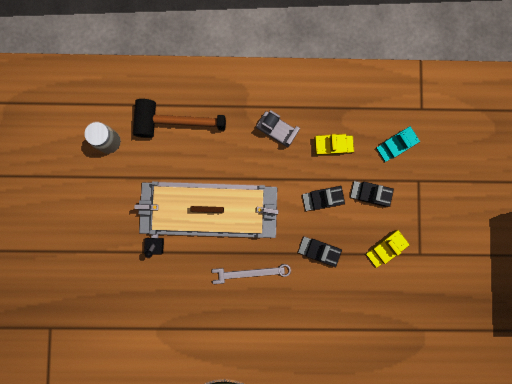

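View pics/side0.png

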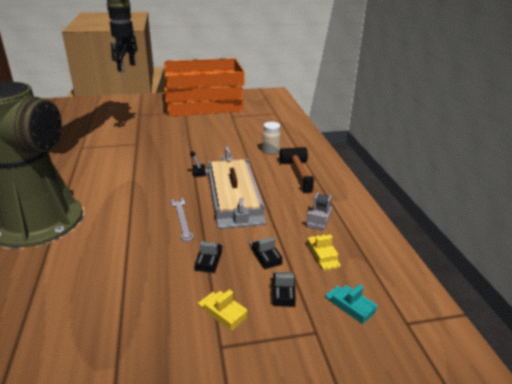

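View pics/wrist0.png

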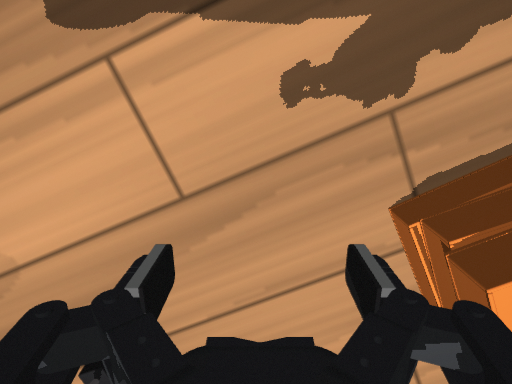

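```bash
python3 - <<'E'
import cv2
i=cv2.imread('pics/top0.png')
cv2.imwrite('pics/top0_dock.png',cv2.resize(i[165:260,125:290],None,fx=4.8,fy=4.8,interpolation=cv2.INTER_CUBIC))
cv2.imwrite('pics/top0_packs.png',cv2.resize(i[170:275,290:420],None,fx=5.5,fy=5.5,interpolation=cv2.INTER_CUBIC))
j=cv2.imread('pics/side0.png')
cv2.imwrite('pics/side0_z.png',cv2.resize(j[140:320,160:350],None,fx=3.3,fy=3.3,interpolation=cv2.INTER_CUBIC))
E
```

```text
(no output)
```

View pics/top0_dock.png

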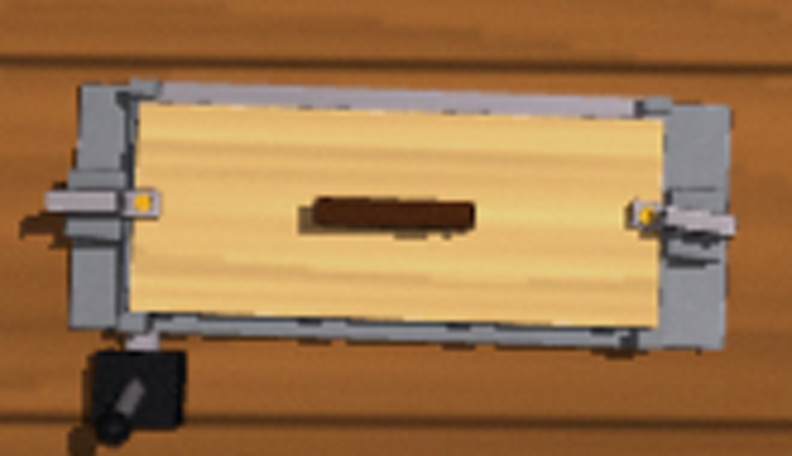

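View pics/top0_packs.png

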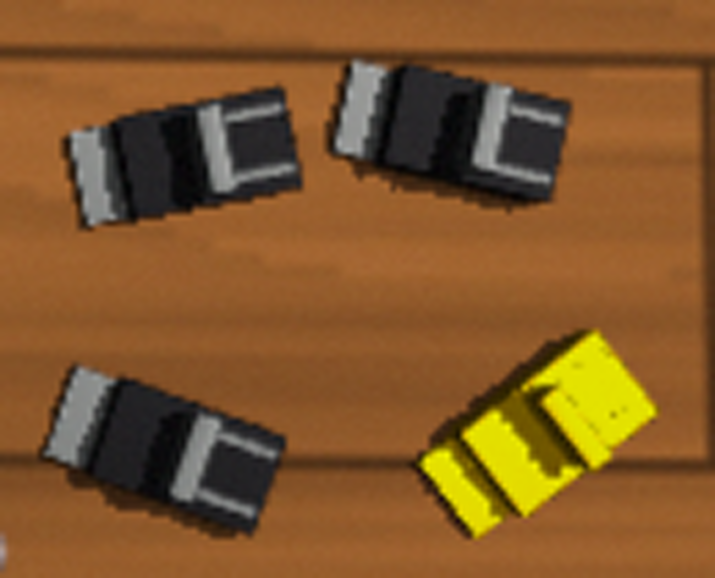

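View pics/side0_z.png

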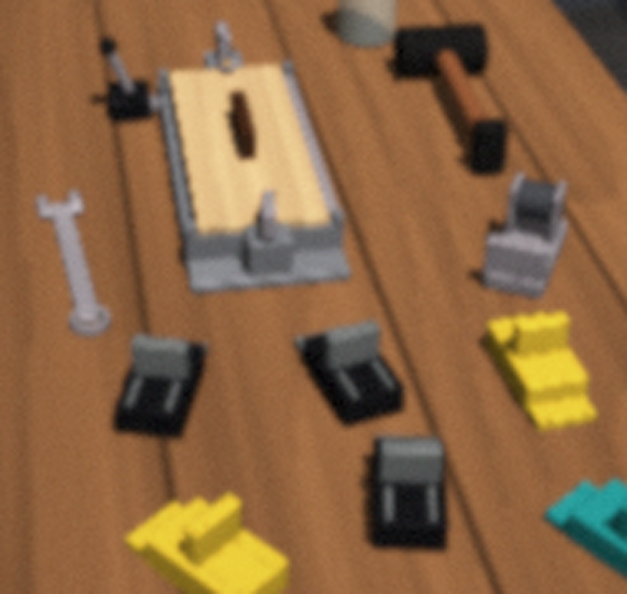

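```bash
cat > m0.py <<'E'
from h import *
import pickle
c=pickle.load(open('top0.pkl','rb')); s=pickle.load(open('side0.pkl','rb'))
im=cv2.cvtColor(np.array(c['pixels'],dtype=np.uint8),cv2.COLOR_RGB2HSV)
H,S,V=[im[...,k].astype(int) for k in range(3)]
sub=np.zeros(H.shape,bool); sub[170:250,130:285]=1
m=(sub&(V>170)&(S>70)&(H>12)&(H<35)).astype(np.uint8)
m=cv2.morphologyEx(m,cv2.MORPH_CLOSE,np.ones((9,9)))
cs,_=cv2.findContours(m,cv2.RETR_EXTERNAL,2); k=max(cs,key=cv2.contourArea)
def rect(k,z):
    P=np.array([ray(c,u,v,z)[:2] for u,v in k.reshape(-1,2)]); r=cv2.minAreaRect((P*1000).astype(np.float32)); return r
print('cover',rect(k,.040))
# handle dark brown
hm=(sub&(V<90)&(S>120)).astype(np.uint8); hm[:,:180]=0; hm[:,235:]=0; hm[:195]=0;hm[225:]=0
ys,xs=np.nonzero(hm); print('handle',ray(c,xs.mean(),ys.mean(),.064),len(xs),xs.min(),xs.max())
# packs black body + grey
for (u0,u1,v0,v1) in [(298,349,180,216),(347,398,176,212),(294,346,232,272)]:
    g=((S<70)&(V>25)).astype(np.uint8); w=np.zeros_like(g); w[v0:v1,u0:u1]=1
    m=(w>0)&(((S<75)))
    m=m.astype(np.uint8)
    cs,_=cv2.findContours(m,cv2.RETR_EXTERNAL,2); k=max(cs,key=cv2.contourArea)
    print('pack',cv2.contourArea(k),rect(k,.012))
    li=(w>0)&(V>110)&(S<60); n,l,st,ce=cv2.connectedComponentsWithStats(li.astype(np.uint8))
    for a in range(1,n):
        if st[a][4]>15: print('  light',st[a][4],ce[a],ray(c,*ce[a],.008)[:2])
E
python3 m0.py
```

```text
cover ((542.2942504882812, 46.082427978515625), (270.2780456542969, 107.09465026855469), 88.74098205566406)
handle [0.54082633 0.04610518 0.064     ] 201 190 223
pack 647.0 ((575.4121704101562, -246.08273315429688), (45.984649658203125, 101.76594543457031), 11.214690208435059)
  light 83 [331.12048193 196.25301205] [ 0.58060346 -0.26757257]
  light 84 [306.1547619  201.47619048] [ 0.56644465 -0.20341147]
pack 667.0 ((590.9926147460938, -370.566162109375), (103.06385803222656, 48.34283447265625), 77.25407409667969)
  light 85 [354.77647059 189.01176471] [ 0.59998541 -0.32865098]
  light 86 [380.93023256 193.59302326] [ 0.58897802 -0.39613871]
pack 673.5 ((441.1670837402344, -236.39512634277344), (102.29630279541016, 46.371803283691406), 70.65785217285156)
  light 93 [303.55913978 244.87096774] [ 0.45596287 -0.19696353]
  light 85 [327.45882353 253.65882353] [ 0.4343632  -0.25782692]
```

```bash
python3 - <<'E'
from h import *
import pickle
c=pickle.load(open('top0.pkl','rb'));s=pickle.load(open('side0.pkl','rb'))
print(ray(c,125+85/4.8,165+202/4.8,.072),ray(c,125+703/4.8,165+220/4.8,.072))
a=-.022;O=np.array([.5422,.0461])
R=np.array([[np.cos(a),-np.sin(a)],[np.sin(a),np.cos(a)]])
for n,p in dict(fl=(0,.155,.072),fr=(0,-.155,.072),tipL=(-.0957-.024+.0,.133,.070),c=(0,0,.068),c1=(-.065,-.17,.01),c2=(-.065,.173,.01)).items():
    w=np.r_[O+R@np.array(p[:2]),p[2]]; u=proj(c,w);v=proj(s,w)
    print(n,np.round(w,4),np.round(u,1),'zoom',np.round([(u[0]-125)*4.8,(u[1]-165)*4.8]),'sidezoom',np.round([(v[0]-160)*3.3,(v[1]-140)*3.3]))
E
```

```text
[0.5444658  0.19804368 0.072     ] [ 0.53891302 -0.11105453  0.072     ]
fl [0.5456 0.2011 0.072 ] [141.5 206.6] zoom [ 79. 200.] sidezoom [219.  27.]
fr [ 0.5388 -0.1089  0.072 ] [270.5 210.9] zoom [699. 220.] sidezoom [265. 199.]
tipL [0.4255 0.1817 0.07  ] [148.3 257.1] zoom [112. 442.] sidezoom [97. 47.]
c [0.5422 0.0461 0.068 ] [206.3 208.8] zoom [390. 210.] sidezoom [240. 108.]
c1 [ 0.4735 -0.1224  0.01  ] [274.3 237.7] zoom [717. 349.] sidezoom [187. 281.]
c2 [0.481  0.2205 0.01  ] [138.5 233.3] zoom [ 65. 328.] sidezoom [153.  79.]
```

```bash
cat > g.py <<'E'
import sys
from h import *
from scipy.spatial.transform import Rotation as Ro
def go(x,y,z,yaw=None):
    o=robot.observe(); R=Ro.from_quat(o['orientation']).as_matrix(); p=np.array(o['eef_pos'])
    d=R.T@(np.array([x,y,z])-p)*1000; j=np.arctan2(R[1,1],R[0,1])
    t=0
    if yaw is not None:
        t=(j-yaw+np.pi)%(2*np.pi)-np.pi
    print('tcp',np.round(p,4),'jaw',round(j,3),'shift',np.round(d,1),'turn',round(t,3),'alt',round(t-np.sign(t)*np.pi,3),'q6',round(o['q'][5],2),'q1',round(o['q'][0],2),'t',round(o['time'],2),'op',round(o['opening'],4),'F',np.round(o['force'],1))
    return d,t
if __name__=='__main__':
    a=[float(v) for v in sys.argv[1:]]; go(*a)
E
python3 g.py .545 .2 .15 -.022
```

```text
tcp [0.2378 0.5504 0.2306] jaw 1.163 shift [-421.  -199.7   80.9] turn 1.185 alt -1.957 q6 1.57 q1 1.16 t 0.15 op 0.0851 F [-0.6  0.1 -0. ]
```

```bash
python3 -m inch '[[[0,-421,-200,81,1.185],[0,-421,-200,81,1.185],[0,-421,-200,81,1.185],[0,-421,-200,81,1.185],[0,-421,-200,81,1.185],[0,-421,-200,81,1.185],[0,-421,-200,81,1.185],[0,-421,-200,81,1.185]]]' 30; python3 g.py .545 .2 .15 -.022; python3 -c "
from h import *
snap('wrist','w1.png');snap('top','t1.png')"
```

```text
time: 1.15
eef_pos: [0.5461, 0.1971, 0.149]
orientation: [0.716, 0.698, -0.001, 0.0]
force: [-0.7, 0.3, 0.5]
opening: 0.0422
tcp [0.5461 0.1971 0.149 ] jaw -0.025 shift [ 2.9 -1.2 -1. ] turn -0.003 alt 3.139 q6 1.94 q1 0.35 t 1.15 op 0.0422 F [-0.7  0.3  0.5]
```

View pics/w1.png

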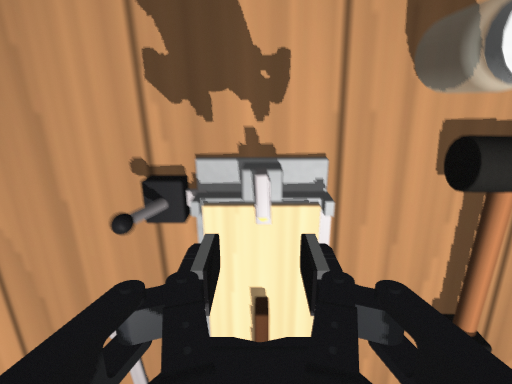

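```bash
python3 - <<'E'
from h import *
c=snap('wrist','w1b.png')
print(proj(c,[.5456,.2011,.072]),proj(c,[.545,.219,.072]),proj(c,[.545,.183,.072]),ray(c,263,175,.072),ray(c,263,196,.072))
i=cv2.imread('pics/w1b.png');cv2.imwrite('pics/w1z.png',cv2.resize(i[140:260,170:350],None,fx=4,fy=4))
E
python3 g.py .5452 .2 .053 -.022
```

```text
(np.float64(258.47227745111337), np.float64(193.6818074321526)) (np.float64(257.0229121851976), np.float64(171.24976534868642)) (np.float64(258.34981049988613), np.float64(215.34889648835198)) [0.5494537  0.21595179 0.072     ] [0.54906407 0.19911132 0.072     ]
tcp [0.5453 0.1982 0.149 ] jaw -0.025 shift [ 2.   0.1 96. ] turn -0.003 alt 3.138 q6 1.94 q1 0.35 t 1.3 op 0.0429 F [ 0.2 -0.2  0.7]
```

View pics/w1z.png

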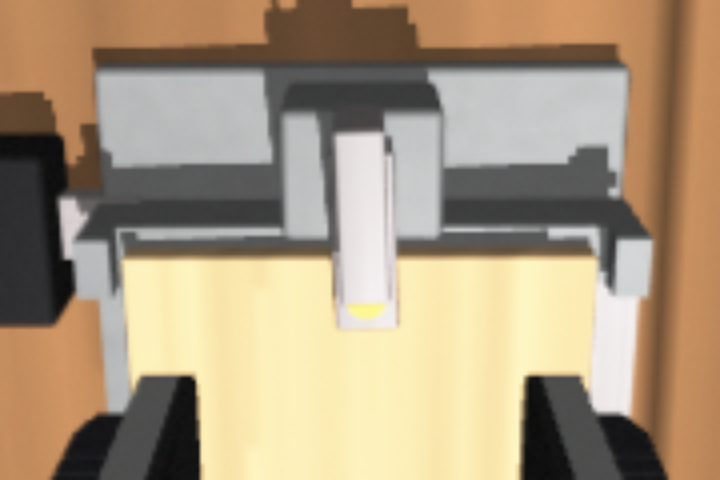

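```bash
python3 -m inch '[[[0,2,0,50,0],[0,2,0,80,0],[0,2,0,95,0],[0,2,0,95,0],[1,2,0,95,0],[1,2,0,95,0],[1,2,0,95,0],[1,2,0,95,0]]]' 40; python3 g.py .5456 .2011 .053 -.022
```

```text
time: 2.3
eef_pos: [0.5469, 0.2005, 0.0558]
orientation: [0.716, 0.698, 0.0, 0.001]
force: [2.0, -0.3, 7.0]
opening: 0.0088
tcp [0.5469 0.2005 0.0558] jaw -0.025 shift [ 0.6 -1.4  2.8] turn -0.003 alt 3.138 q6 1.95 q1 0.35 t 2.3 op 0.0088 F [ 2.  -0.3  7. ]
```

```bash
python3 -m inch '[[[1,0,0,-1,-0.18],[1,0,0,-1,-0.36],[1,0,0,-1,-0.54],[1,0,0,-1,-0.72],[1,0,0,-1,-0.9],[1,0,0,-1,-1.08],[1,0,0,-1,-1.26],[1,0,0,-1,-1.44]]]'; python3 -m inch '[[[1,0,0,0,-0.16],[1,0,0,0,-0.2],[1,0,0,0,-0.2]]]'; python3 g.py .5456 .2011 .053 1.55;python3 -c "
from h import *
snap('wrist','w2.png');snap('top','t2.png')"
```

```text
time: 3.3
eef_pos: [0.5469, 0.2004, 0.0558]
orientation: [0.075, 0.997, -0.0, 0.001]
force: [3.5, 0.9, -9.0]
opening: 0.0086
time: 3.68
eef_pos: [0.547, 0.2004, 0.0559]
orientation: [-0.024, 1.0, -0.0, 0.001]
force: [2.0, 1.0, -2.8]
opening: 0.0089
tcp [0.547  0.2004 0.0559] jaw 1.618 shift [1.4 0.8 2.9] turn 0.068 alt -3.074 q6 0.3 q1 0.35 t 3.67 op 0.0089 F [ 2.   1.  -2.8]
```

View pics/w2.png

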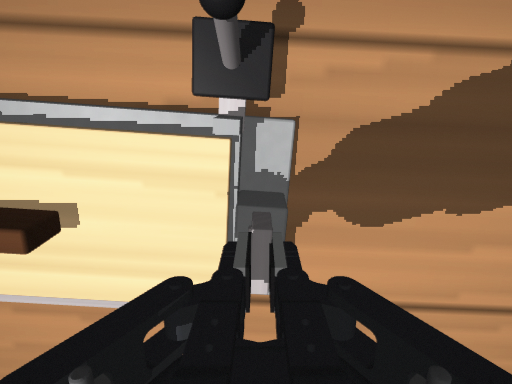

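```bash
python3 -m inch '[[[0,0,0,0,0],[0,0,0,0,0],[0,0,0,-50,0],[0,0,0,-95,0]]]'; python3 g.py .539 -.109 .15 2.99
```

```text
time: 4.28
eef_pos: [0.5464, 0.2003, 0.1519]
orientation: [-0.024, 1.0, -0.0, 0.0]
force: [1.2, 0.7, 0.1]
opening: 0.0427
tcp [0.5464 0.2003 0.1519] jaw 1.619 shift [  22.3 -308.6    2.1] turn -1.371 alt 1.771 q6 0.3 q1 0.35 t 4.28 op 0.0427 F [1.2 0.7 0.1]
```

```bash
python3 -m inch '[[[0,22,-309,2,-1.37],[0,22,-309,2,-1.37],[0,22,-309,2,-1.37],[0,22,-309,2,-1.37],[0,22,-309,2,-1.37],[0,22,-309,2,-1.37],[0,22,-309,2,-1.37],[0,22,-309,2,-1.37]]]'; python3 g.py .539 -.109 .055 2.99; python3 -c "
from h import *
c=snap('wrist','w3.png');print(proj(c,[.539,-.109,.072]))
i=cv2.imread('pics/w3.png');cv2.imwrite('pics/w3z.png',cv2.resize(i[110:280,150:370],None,fx=3.4,fy=3.4))
"
```

```text
time: 5.28
eef_pos: [0.5391, -0.1101, 0.1502]
orientation: [-0.653, 0.758, -0.0, -0.0]
force: [0.5, -0.2, 0.2]
opening: 0.0427
tcp [ 0.5391 -0.1101  0.1502] jaw 2.993 shift [-1.1  0.3 95.2] turn 0.003 alt -3.138 q6 -1.62 q1 -0.2 t 5.28 op 0.0427 F [ 0.5 -0.2  0.2]
(np.float64(260.1819241683135), np.float64(201.8590125814115))
```

View pics/w3z.png

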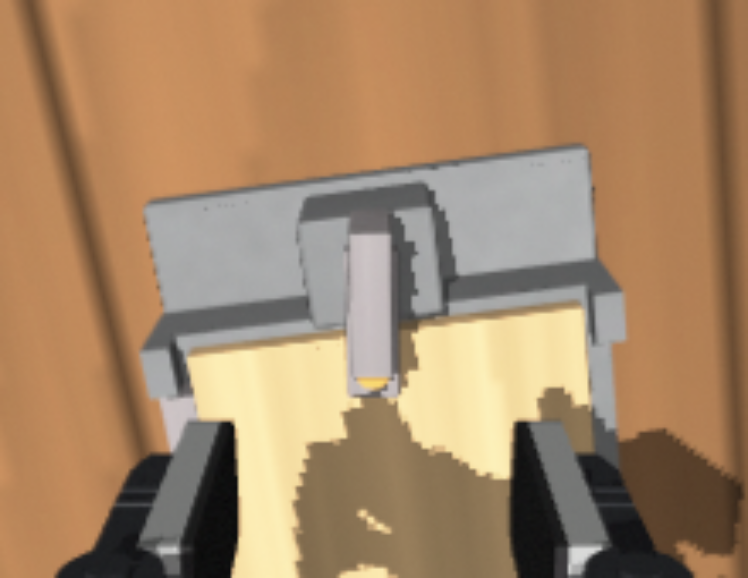

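```bash
python3 -m inch '[[[0,0,0,50,0],[0,0,0,80,0],[0,0,0,93,0],[0,0,0,93,0],[1,0,0,93,0],[1,0,0,93,0],[1,0,0,93,0],[1,0,0,93,0]]]' 40; python3 g.py .539 -.109 .055 2.99;  python3 -m inch '[[[1,0,0,-1,0.18],[1,0,0,-1,0.36],[1,0,0,-1,0.54],[1,0,0,-1,0.72],[1,0,0,-1,0.9],[1,0,0,-1,1.08],[1,0,0,-1,1.26],[1,0,0,-1,1.44]]]'; python3 -m inch '[[[1,0,0,0,0.08],[1,0,0,0,0.08],[0,0,0,0,0.08],[0,0,0,0,0.08],[0,0,0,-50,0],[0,0,0,-95,0]]]';python3 g.py .541 .046 .15 1.549;python3 -c "
from h import *
snap('wrist','w4.png');snap('top','t4.png')"
```

```text
time: 6.32
eef_pos: [0.54, -0.11, 0.0587]
orientation: [-0.654, 0.756, -0.001, 0.0]
force: [-2.1, 1.2, 6.7]
opening: 0.0089
tcp [ 0.54   -0.11    0.0587] jaw 2.997 shift [-0.8  1.1  3.7] turn 0.007 alt -3.135 q6 -1.63 q1 -0.2 t 6.33 op 0.0089 F [-2.1  1.2  6.7]
time: 7.32
eef_pos: [0.5394, -0.1096, 0.0589]
orientation: [0.01, 1.0, -0.0, 0.001]
force: [2.4, 0.2, -11.2]
opening: 0.0091
time: 8.07
eef_pos: [0.5391, -0.1095, 0.1553]
orientation: [0.009, 1.0, -0.0, 0.0]
force: [0.2, 0.2, 1.0]
opening: 0.0429
tcp [ 0.5391 -0.1095  0.1553] jaw 1.552 shift [  1.1 155.6   5.3] turn 0.003 alt -3.139 q6 -0.18 q1 -0.2 t 8.07 op 0.0429 F [0.2 0.2 1. ]
```

View pics/w4.png

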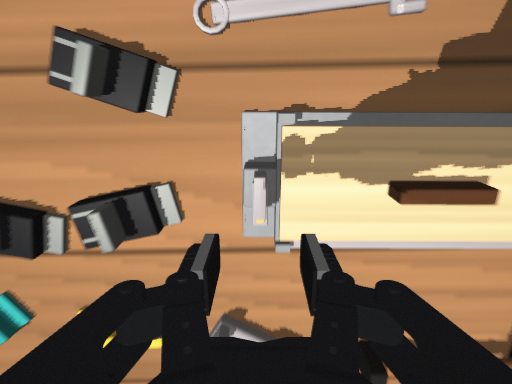

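View pics/t4.png

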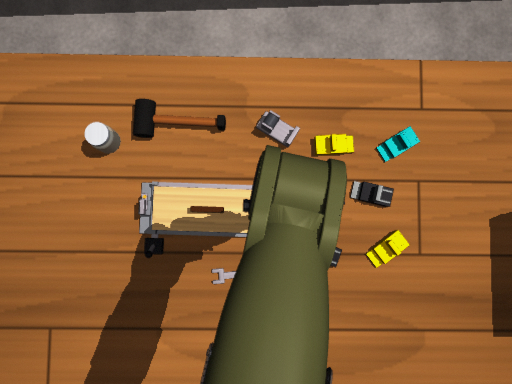

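```bash
python3 -m inch '[[[0,1,156,5,1.574],[0,1,156,5,1.574],[0,1,156,5,1.574],[0,1,156,5,1.574],[0,1,156,5,1.574],[0,1,156,5,1.574],[0,1,156,5,1.574],[0,1,156,5,1.574]]]' 80; python3 g.py .5418 .046 .12 -.022; python3 -c "
from h import *
c=snap('wrist','w5.png');print(proj(c,[.5422,.046,.068]),proj(c,[.5422,.086,.068]))
"
```

```text
time: 9.18
eef_pos: [0.5449, 0.0456, 0.1539]
orientation: [0.679, 0.734, 0.003, 0.004]
force: [0.5, -0.4, 0.0]
opening: 0.0428
tcp [0.5449 0.0456 0.1539] jaw 0.078 shift [ 0.7 -3.3 33.9] turn 0.1 alt -3.041 q6 1.58 q1 0.08 t 9.18 op 0.0428 F [ 0.5 -0.4  0. ]
(np.float64(255.4029096275661), np.float64(194.66742143266208)) (np.float64(259.2555998884431), np.float64(145.39674477635668))
```

View pics/w5.png

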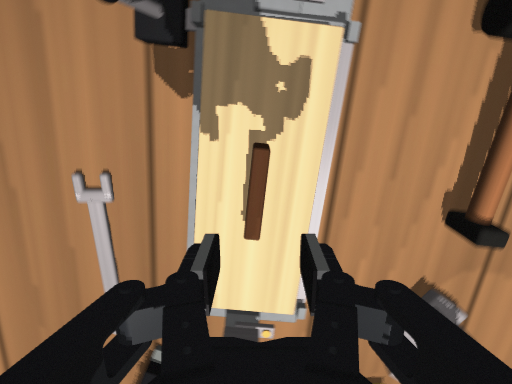

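```bash
python3 -m inch '[[[0,1,-3,40,0.1],[0,1,-3,80,0.1],[0,1,-3,107,0.1],[0,1,-3,107,0.1],[1,1,-3,107,0.1],[1,1,-3,107,0.1],[1,1,-3,107,0.1],[1,1,-3,107,0.1]]]' 80; python3 g.py .5418 .046 .09 -.022;
```

```text
time: 10.22
eef_pos: [0.544, 0.0463, 0.0486]
orientation: [0.716, 0.698, 0.004, 0.005]
force: [-0.0, -0.2, 5.8]
opening: 0.0123
tcp [0.544  0.0463 0.0486] jaw -0.027 shift [ -0.4  -1.7 -41.4] turn -0.005 alt 3.137 q6 1.68 q1 0.09 t 10.22 op 0.0123 F [-0.  -0.2  5.8]
```

```bash
python3 -m inch '[[[1,0,0,-10,0],[1,0,0,-40,0],[1,0,0,-70,0],[1,0,0,-70,0]]]' 80; python3 g.py .42 .42 .12 -.022;python3 -c "
from h import *
s=snap('side','s6.png');print(ray(s,165,114,0),ray(s,240,112,0)); c=robot.camera('top');print(ray(c,98,138,.05)); print(ray(c,5,200,0))"
```

```text
time: 10.72
eef_pos: [0.5454, 0.0466, 0.1213]
orientation: [0.716, 0.698, 0.006, 0.006]
force: [1.1, 0.4, -3.3]
opening: 0.0121
tcp [0.5454 0.0466 0.1213] jaw -0.027 shift [ 369.9 -135.3   -1.2] turn -0.005 alt 3.137 q6 1.68 q1 0.09 t 10.72 op 0.0121 F [ 1.1  0.4 -3.3]
[0.35450832 0.71066612 0.        ] [0.67129036 0.68589418 0.        ]
[0.71494832 0.31788643 0.05      ]
[0.56182813 0.56309727 0.        ]
```

View pics/s6.png

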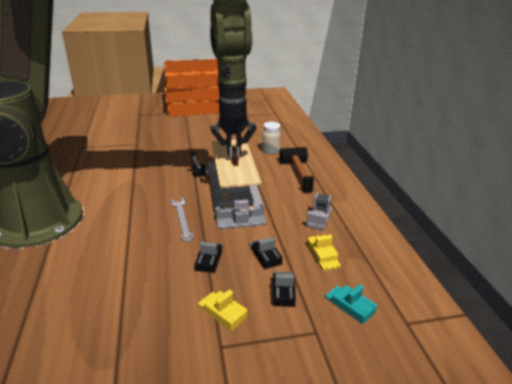

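```bash
python3 -m inch '[[[1,60,-20,-10,0],[1,110,-40,-10,0],[1,160,-60,-10,0],[1,210,-80,-10,0],[1,260,-100,-5,0],[1,310,-115,0,0],[1,345,-128,0,0],[1,365,-135,0,0]]]' 80; python3 g.py .42 .42 .018 -.022
```

```text
time: 11.82
eef_pos: [0.4163, 0.4157, 0.1145]
orientation: [0.716, 0.698, 0.003, 0.005]
force: [0.2, 0.2, -2.2]
opening: 0.0123
tcp [0.4163 0.4157 0.1145] jaw -0.025 shift [ 4.7  2.6 96.5] turn -0.003 alt 3.139 q6 2.39 q1 0.79 t 11.82 op 0.0123 F [ 0.2  0.2 -2.2]
```

```bash
python3 -m inch '[[[1,0,0,30,0],[1,0,0,60,0],[1,0,0,80,0],[1,0,0,90,0],[1,0,0,95,0],[1,0,0,97,0],[1,0,0,97,0]]]' 80; python3 g.py .42 .42 .018 -.022; python3 -c "
from h import *
snap('wrist','w7.png')
snap('top','t7.png')"
```

```text
time: 12.7
eef_pos: [0.4178, 0.4157, 0.0181]
orientation: [0.716, 0.698, 0.003, 0.005]
force: [-0.3, -0.2, -2.5]
opening: 0.0123
tcp [0.4178 0.4157 0.0181] jaw -0.025 shift [4.4 2.1 0.1] turn -0.003 alt 3.139 q6 2.38 q1 0.79 t 12.7 op 0.0123 F [-0.3 -0.2 -2.5]
```

View pics/w7.png

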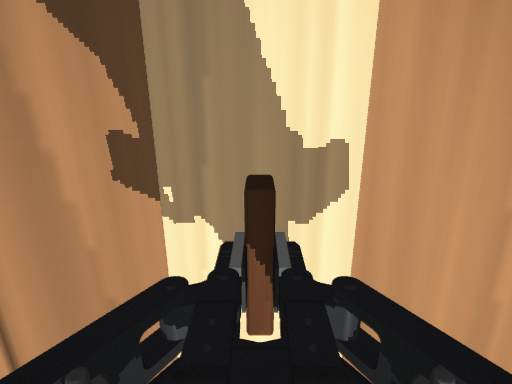

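View pics/t7.png

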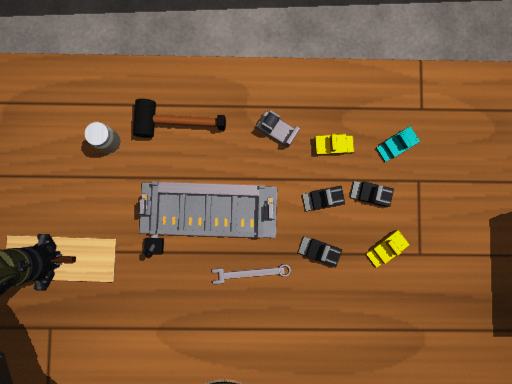

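```bash
python3 -m inch '[[[1,0,0,2,0],[1,0,0,3,0],[0.5,0,0,3,0],[0,0,0,2,0],[-0.2,0,0,2,0],[-0.2,0,0,-30,0],[-0.2,0,0,-80,0],[-0.2,0,0,-130,0]]]' 60; python3 g.py .434 -.256 .15 ; python3 -c "
from h import *
snap('top','t8.png');snap('side','s8.png')"
```

```text
time: 13.8
eef_pos: [0.416, 0.4159, 0.1493]
orientation: [0.716, 0.698, 0.003, 0.005]
force: [0.7, 0.6, 0.1]
opening: 0.0512
tcp [0.416  0.4159 0.1493] jaw -0.025 shift [-671.2   34.7    1.5] turn 0 alt 0.0 q6 2.39 q1 0.79 t 13.8 op 0.0512 F [0.7 0.6 0.1]
```

View pics/s8.png

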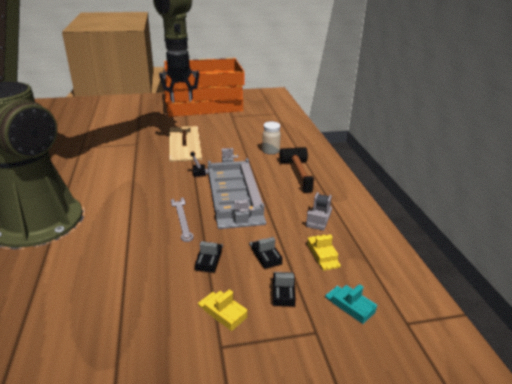

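```bash
python3 -m inch '[[[-0.2,-62,2,0,-0.1],[-0.2,-124,4,0,-0.2],[-0.2,-186,6,0,-0.35],[-0.2,-248,9,0,-0.5],[-0.2,-310,12,0,-0.65],[-0.2,-372,15,0,-0.8],[-0.2,-434,18,0,-0.95],[-0.2,-496,21,0,-1.05]]]' 60; python3 g.py .440 -.243 .15 1.233
```

```text
time: 14.9
eef_pos: [0.4273, -0.0656, 0.1521]
orientation: [0.267, 0.964, 0.005, 0.009]
force: [0.8, 0.3, 0.4]
opening: 0.0511
tcp [ 0.4273 -0.0656  0.1521] jaw 1.03 shift [-102.1 -145.6    1.5] turn -0.203 alt 2.939 q6 0.38 q1 -0.16 t 14.9 op 0.0511 F [0.8 0.3 0.4]
```

```bash
python3 -m inch '[[[-0.2,-40,-55,0,-0.1],[-0.2,-80,-110,0,-0.2],[-0.2,-102,-146,0,-0.2],[-0.2,-102,-146,0,-0.2],[-0.2,-102,-146,0,-0.2]]]' 60; python3 g.py .440 -.243 .03 1.233; python3 -c "
from h import *
c=snap('wrist','w9.png')
for p in [(.44,-.243,.052),(.4528,-.1875,.008),(.4266,-.282,.024)]: print(proj(c,p))
"
```

```text
time: 15.52
eef_pos: [0.439, -0.2428, 0.1508]
orientation: [0.17, 0.985, 0.004, 0.008]
force: [0.3, 1.0, 0.2]
opening: 0.051
tcp [ 0.439  -0.2428  0.1508] jaw 1.229 shift [  0.8  -1.3 120.8] turn -0.004 alt 3.138 q6 -0.17 q1 -0.51 t 15.53 op 0.051 F [0.3 1.  0.2]
(np.float64(259.2860338676113), np.float64(190.81668279762167))
(np.float64(316.09641755544584), np.float64(170.21553919355094))
(np.float64(215.08263308520037), np.float64(181.97143253518266))
```

View pics/w9.png

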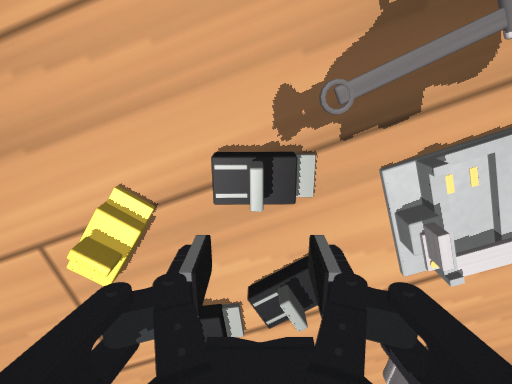

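```bash
python3 -m inch '[[[-0.2,1,-1,50,0],[-0.2,1,-1,95,0],[-0.2,1,-1,119,0],[-0.2,1,-1,119,0],[1,1,-1,119,0],[1,1,-1,119,0],[1,1,-1,119,0],[1,1,-1,119,0]]]' 60; python3 g.py .440 -.243 .03 1.233;  python3 -m inch '[[[1,0,0,-10,0],[1,0,0,-50,0],[1,0,0,-100,0],[1,0,0,-100,0]]]'; python3 g.py .5145 -.0605 .13 -.022; python3 -c "
from h import *
snap('wrist','w10.png')"
```

```text
time: 16.58
eef_pos: [0.4413, -0.2429, 0.0337]
orientation: [0.169, 0.986, 0.004, 0.01]
force: [-1.4, 1.4, 5.9]
opening: 0.0108
tcp [ 0.4413 -0.2429  0.0337] jaw 1.231 shift [ 1.3 -0.6  3.7] turn -0.002 alt 3.139 q6 -0.17 q1 -0.51 t 16.57 op 0.0108 F [-1.4  1.4  5.9]
time: 17.08
eef_pos: [0.4422, -0.245, 0.1385]
orientation: [0.169, 0.985, 0.002, 0.014]
force: [1.0, -0.3, -2.1]
opening: 0.0108
tcp [ 0.4422 -0.245   0.1385] jaw 1.231 shift [ -6.3 198.   10.5] turn 1.253 alt -1.889 q6 -0.17 q1 -0.52 t 17.07 op 0.0108 F [ 1.  -0.3 -2.1]
```

View pics/w10.png

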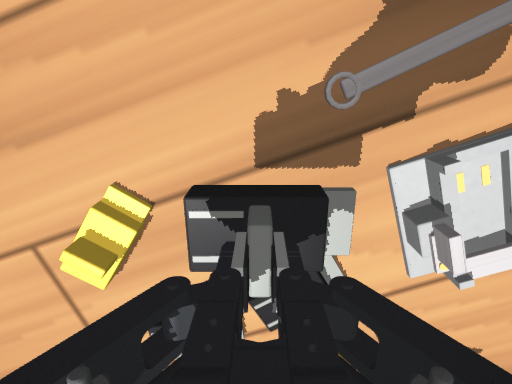

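```bash
cat > d.py <<'E'
import sys
from g import *
O=np.array([.5422,.0461]);A=-.022
RD=np.array([[np.cos(A),-np.sin(A)],[np.sin(A),np.cos(A)]])
def dk(x,y,z): return np.r_[O+RD@np.array([x,y])/1000,z/1000]
if __name__=='__main__':
    x,y,z=map(float,sys.argv[1:4]); w=dk(x,y,z); print('target',w.round(4)); go(*w,A)
    o=robot.observe(); p=RD.T@(np.array(o['eef_pos'])[:2]-O)*1000; print('tcp in dock',p.round(1),round(o['eef_pos'][2]*1000,1),'toolz',Ro.from_quat(o['orientation']).as_matrix()[:,2].round(3))
E
python3 d.py -24 33 130
```

```text
target [0.5189 0.0796 0.13  ]
tcp [ 0.4407 -0.2442  0.1361] jaw 1.231 shift [ 34.5 331.3   8.6] turn 1.253 alt -1.889 q6 -0.17 q1 -0.52 t 17.12 op 0.0104 F [ 0.3  0.3 -1.9]
tcp in dock [ -95.  -292.4] 136.1 toolz [ 0.025  0.002 -1.   ]
```

```bash
python3 -m inch '[[[1,5,45,5,0.16],[1,10,90,5,0.32],[1,15,135,5,0.48],[1,20,180,5,0.64],[1,24,225,5,0.8],[1,28,265,5,0.96],[1,32,300,7,1.12],[1,34,331,7,1.253]]]' 60;  python3 -m inch '[[[1,0,0,0,0]]]' ;python3 d.py -24 33 57; python3 -c "
from h import *
snap('wrist','w11.png');snap('side','s11.png')"
```

```text
time: 18.12
eef_pos: [0.5179, 0.0804, 0.1299]
orientation: [0.716, 0.698, 0.008, 0.007]
force: [-0.7, -0.3, -2.8]
opening: 0.0103
time: 18.25
eef_pos: [0.5174, 0.082, 0.1285]
orientation: [0.715, 0.699, 0.008, 0.006]
force: [0.7, 0.0, -2.8]
opening: 0.0107
target [0.5189 0.0796 0.057 ]
tcp [0.5174 0.082  0.1285] jaw -0.024 shift [-2.5  0.2 71.6] turn -0.002 alt 3.14 q6 1.75 q1 0.16 t 18.25 op 0.0107 F [ 0.7  0.  -2.8]
tcp in dock [-25.6  35.4] 128.5 toolz [ 0.02   0.002 -1.   ]
```

View pics/w11.png

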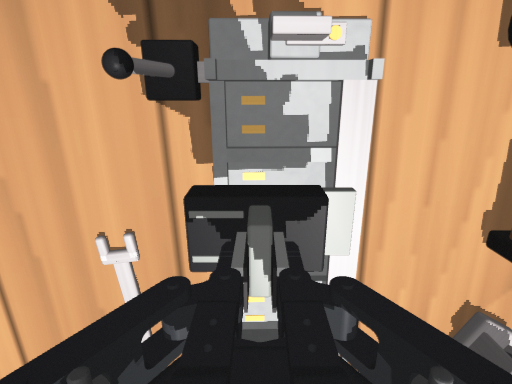

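```bash
python3 - <<'E'
from d import *
i=cv2.imread('pics/w11.png');cv2.imwrite('pics/w11z.png',cv2.resize(i[160:300,170:370],None,fx=4,fy=4))
c=robot.camera('wrist'); z0=.1285-.0337
D=lambda p: RD.T@(p[:2]-O)*1000
for u,v,z in [(340,188,z0+.008),(340,256,z0+.008),(260,197,z0+.024),(200,272,z0+.024),(355,220,z0+.008),(187,220,z0+.024)]: print(D(ray(c,u,v,z)).round(1))
E
python3 d.py -24 33 57
```

```text
[21.8 58.1]
[25.4 12.6]
[-26.   58.3]
[-61.1  12.5]
[32.7 37.5]
[-66.2  45.3]
target [0.5189 0.0796 0.057 ]
tcp [0.5167 0.0798 0.1287] jaw -0.025 shift [-0.2  0.9 71.8] turn -0.003 alt 3.138 q6 1.75 q1 0.15 t 18.4 op 0.0107 F [-0.5 -0.5 -1.7]
tcp in dock [-26.3  33.1] 128.7 toolz [ 0.019  0.001 -1.   ]
```

View pics/w11z.png

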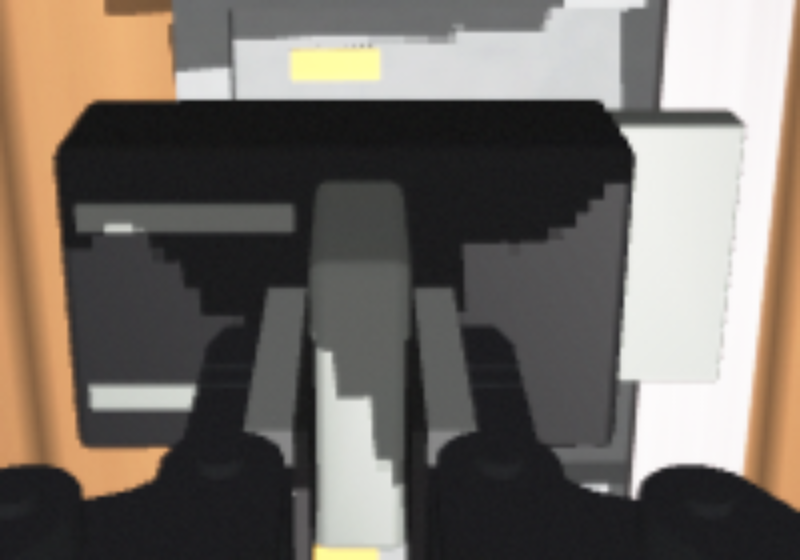

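```bash
python3 - <<'E'
from d import *
c=robot.camera('wrist'); z0=.1287-.0337
D=lambda p: RD.T@(p[:2]-O)*1000
for u,v,z in [(356,191,z0+.008),(349,255,z0+.008),(185,197,z0+.024),(190.5,271,z0+.024),(328,197,z0+.024),(322,271,z0+.024)]: print(D(ray(c,u,v,z)).round(1))
E
python3 d.py -24 33 57
```

```text
[31.8 55.6]
[31.4 12.7]
[-66.   58.3]
[-66.4  12.8]
[11.1 57.5]
[10.6 11.5]
target [0.5189 0.0796 0.057 ]
tcp [0.517  0.0796 0.1291] jaw -0.026 shift [-0.   0.5 72.1] turn -0.004 alt 3.137 q6 1.75 q1 0.15 t 18.45 op 0.0107 F [ 0.4 -0.2 -1.9]
tcp in dock [-26.   32.9] 129.1 toolz [ 0.02   0.001 -1.   ]
```

```bash
python3 -m inch '[[[1,-1.5,1.5,25,0],[1,-1.5,1.5,50,0],[1,-1.5,1.5,65,0],[1,-1.5,1.5,72,0],[1,-1.5,1.5,72,0],[1,-1.5,1.5,72,0]]]' 60;python3 d.py -24 33 57; python3 -c "
from h import *
snap('wrist','w12.png');snap('side','s12.png')"
```

```text
time: 19.2
eef_pos: [0.5206, 0.0781, 0.0579]
orientation: [0.716, 0.698, 0.008, 0.007]
force: [-0.2, -0.4, -2.9]
opening: 0.0104
target [0.5189 0.0796 0.057 ]
tcp [0.5206 0.0781 0.0579] jaw -0.026 shift [ 1.4 -1.7  0.9] turn -0.004 alt 3.137 q6 1.75 q1 0.15 t 19.2 op 0.0104 F [-0.2 -0.4 -2.9]
tcp in dock [-22.3  31.5] 57.9 toolz [ 0.021  0.001 -1.   ]
```

View pics/w12.png

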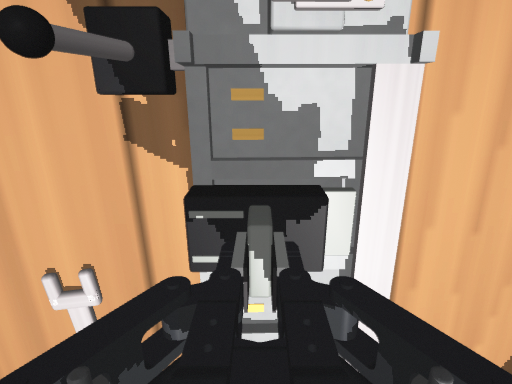

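```bash
python3 -m inch '[[[1,0,-1,2,0],[1,0,-1,4,0],[1,0,-1,4,0]]]' 60;python3 d.py -24 33 57; python3 -m inch '[[[0.6,0,0,-2,0],[0.3,0,0,-2,0],[0.3,0,0,-2,0],[0.3,0,0,-2,0]]]' 60;python3 d.py -24 33 57;python3 -c "
from h import *
snap('wrist','w13.png');snap('side','s13.png')"
```

```text
time: 19.68
eef_pos: [0.5201, 0.0784, 0.0544]
orientation: [0.716, 0.698, 0.008, 0.007]
force: [-0.5, -0.4, 2.4]
opening: 0.0107
target [0.5189 0.0796 0.057 ]
tcp [0.5201 0.0784 0.0544] jaw -0.026 shift [ 1.2 -1.1 -2.6] turn -0.004 alt 3.137 q6 1.75 q1 0.15 t 19.68 op 0.0107 F [-0.5 -0.4  2.4]
tcp in dock [-22.8  31.8] 54.4 toolz [ 0.022  0.001 -1.   ]
time: 20.18
eef_pos: [0.5199, 0.0784, 0.0563]
orientation: [0.716, 0.698, 0.008, 0.007]
force: [-0.1, -0.2, 0.2]
opening: 0.0297
target [0.5189 0.0796 0.057 ]
tcp [0.5199 0.0784 0.0563] jaw -0.026 shift [ 1.2 -1.  -0.8] turn -0.004 alt 3.137 q6 1.75 q1 0.15 t 20.18 op 0.0297 F [-0.1 -0.2  0.2]
tcp in dock [-23.   31.8] 56.3 toolz [ 0.022  0.001 -1.   ]
```

View pics/w13.png

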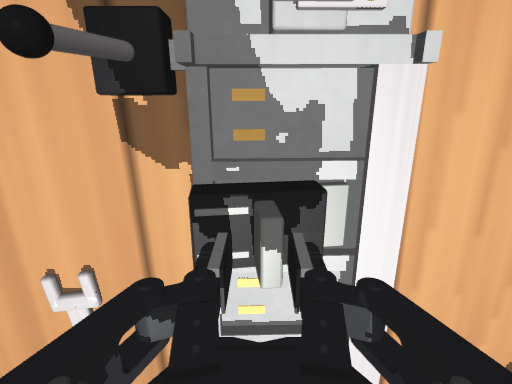

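```bash
python3 -m inch '[[[0.3,0,5,3,0],[0.3,0,10,5,0],[0.3,0,13,7,0],[0.3,0,16,7,0],[0.3,0,19,7,0],[0.3,0,21,7,0]]]' 60;python3 d.py -24 33 57;python3 -c "
from h import *
snap('wrist','w14.png');snap('side','s14.png')"
```

```text
time: 21.02
eef_pos: [0.5413, 0.0779, 0.0497]
orientation: [0.716, 0.698, 0.008, 0.007]
force: [-1.0, -0.5, -0.4]
opening: 0.0297
target [0.5189 0.0796 0.057 ]
tcp [0.5413 0.0779 0.0497] jaw -0.026 shift [  1.2 -22.2  -7.8] turn -0.004 alt 3.138 q6 1.74 q1 0.14 t 21.02 op 0.0297 F [-1.  -0.5 -0.4]
tcp in dock [-1.6 31.7] 49.7 toolz [ 0.022  0.001 -1.   ]
```

View pics/w14.png

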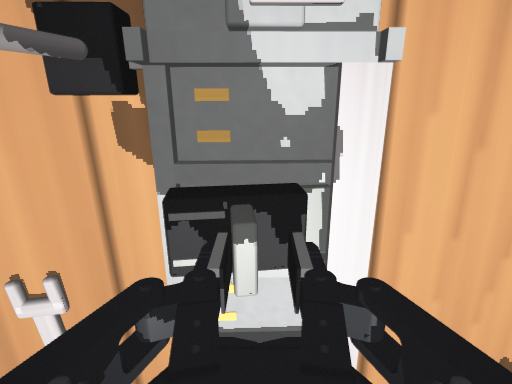

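```bash
python3 -m inch '[[[0.3,0,2,1,0],[0.3,0,4,1,0],[0.3,0,6,1,0],[0.3,0,6,1,0]]]' 60;python3 d.py -24 33 57;python3 -c "
from h import *
snap('wrist','w15.png');snap('side','s15.png')"
```

```text
time: 21.62
eef_pos: [0.5481, 0.0777, 0.049]
orientation: [0.716, 0.698, 0.009, 0.008]
force: [-0.1, 0.3, 0.0]
opening: 0.0301
target [0.5189 0.0796 0.057 ]
tcp [0.5481 0.0777 0.049 ] jaw -0.026 shift [  1.2 -29.   -8.7] turn -0.004 alt 3.137 q6 1.74 q1 0.14 t 21.62 op 0.0301 F [-0.1  0.3  0. ]
tcp in dock [ 5.2 31.7] 49.0 toolz [ 0.023  0.001 -1.   ]
```

View pics/w15.png

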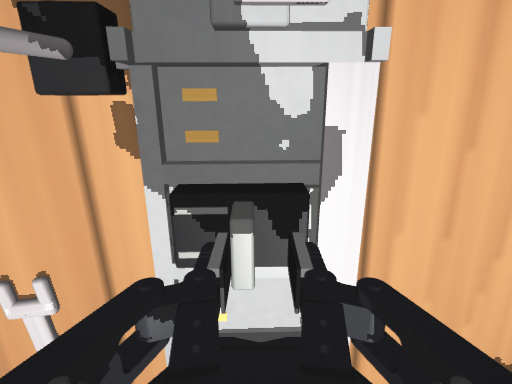

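```bash
python3 - <<'E'
from d import *
c=snap('wrist','w16.png')
D=lambda p: RD.T@(p[:2]-O)*1000
i=cv2.imread('pics/w16.png');cv2.imwrite('pics/w16z.png',cv2.resize(i[150:310,130:340],None,fx=3.8,fy=3.8))
for u,v,z in [(176,263,.034),(309,230,.034),(171,200,.034),(309,195,.034),(176,267,.034),(243,205,.062)]: print(D(ray(c,u,v,z)).round(1))
E
```

```text
[-44.5  13.7]
[34.2 34.1]
[-43.7  53.5]
[33.2 55.5]
[-44.7  11. ]
[-2.7 60.3]
```

View pics/w16z.png

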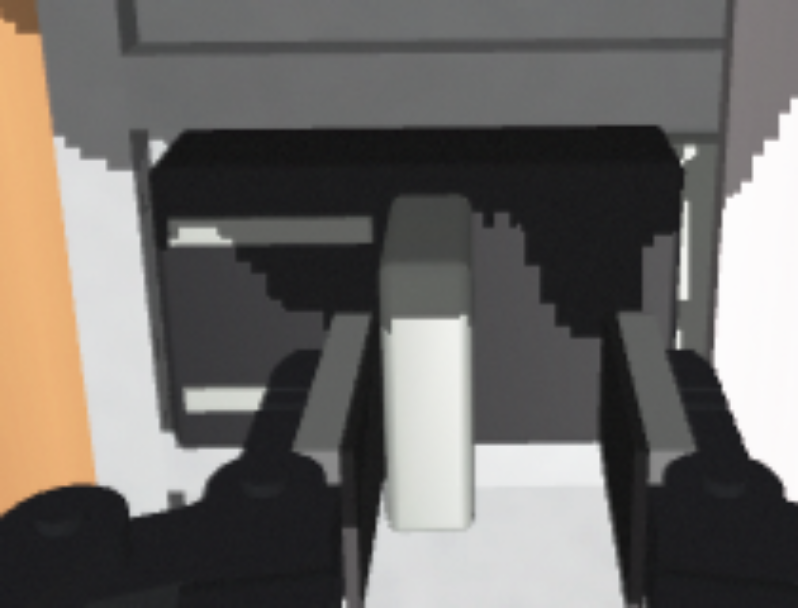

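View pics/s15.png

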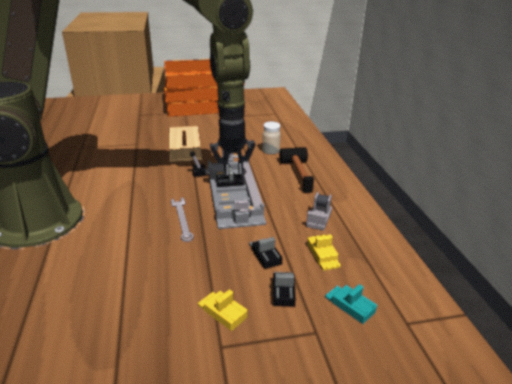

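```bash
python3 -m inch '[[[0,0,-3,-10,0],[0,0,-3,-60,0],[-0.2,0,-3,-100,0],[-0.2,0,-3,-100,0]]]' 60;python3 d.py -24 33 57; python3 g.py .577 -.254 .15 1.766
```

```text
time: 22.28
eef_pos: [0.5454, 0.0781, 0.1535]
orientation: [0.716, 0.698, 0.012, 0.01]
force: [0.4, 0.4, -0.7]
opening: 0.0516
target [0.5189 0.0796 0.057 ]
tcp [0.5454 0.0781 0.1535] jaw -0.026 shift [  0.5 -29.4  95.6] turn -0.004 alt 3.137 q6 1.74 q1 0.14 t 22.27 op 0.0516 F [ 0.4  0.4 -0.7]
tcp in dock [ 2.5 32.1] 153.5 toolz [ 0.031  0.002 -1.   ]
tcp [0.5454 0.0781 0.1535] jaw -0.026 shift [-331.2   40.2    3.7] turn -1.792 alt 1.349 q6 1.74 q1 0.14 t 22.27 op 0.0516 F [ 0.4  0.4 -0.7]
```

```bash
python3 -m inch '[[[-0.2,-41,5,0,-0.18],[-0.2,-82,10,0,-0.36],[-0.2,-124,15,0,-0.54],[-0.2,-165,20,0,-0.72],[-0.2,-206,25,2,-0.9],[-0.2,-248,30,4,-1.08],[-0.2,-290,35,4,-1.26],[-0.2,-331,40,4,-1.44]]]' 60; python3 g.py .577 -.254 .15 1.766
```

```text
time: 23.28
eef_pos: [0.5763, -0.255, 0.149]
orientation: [0.075, 0.997, 0.003, 0.015]
force: [0.5, -0.7, -0.8]
opening: 0.0512
tcp [ 0.5763 -0.255   0.149 ] jaw 1.42 shift [-0.6  1.1 -0.9] turn -0.346 alt 2.795 q6 -0.27 q1 -0.42 t 23.27 op 0.0512 F [ 0.5 -0.7 -0.8]
```

```bash
python3 -m inch '[[[-0.2,0,0,0,-0.18],[-0.2,0,0,0,-0.34],[-0.2,0,0,0,-0.34]]]' 60; python3 g.py .577 -.254 .032 1.766; python3 -c "
from h import *
c=snap('wrist','w20.png')
for p in [(.577,-.254,.052)]: print(proj(c,p))
"
```

```text
time: 23.65
eef_pos: [0.5757, -0.255, 0.1484]
orientation: [-0.093, 0.996, 0.0, 0.015]
force: [-0.3, 0.3, 0.1]
opening: 0.0513
tcp [ 0.5757 -0.255   0.1484] jaw 1.758 shift [  2.    1.  116.4] turn -0.008 alt 3.133 q6 -0.61 q1 -0.42 t 23.65 op 0.0513 F [-0.3  0.3  0.1]
(np.float64(261.5757576307475), np.float64(191.14334400977106))
```

View pics/w20.png

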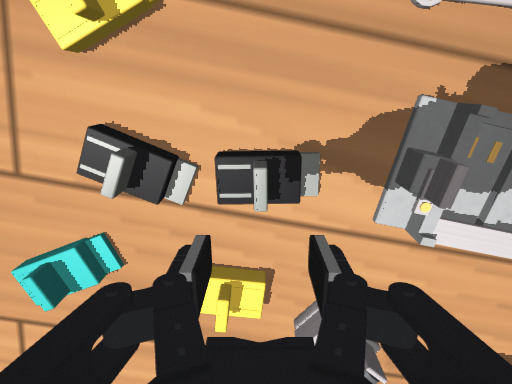

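```bash
python3 -m inch '[[[-0.2,0,1,50,0],[-0.2,0,1,95,0],[-0.2,0,1,116,0],[-0.2,0,1,116,0],[1,0,1,116,0],[1,0,1,116,0],[1,0,1,116,0],[1,0,1,116,0]]]' 60; python3 g.py .577 -.254 .03 1.766;  python3 -m inch '[[[1,0,0,-10,0],[1,0,0,-50,0],[1,0,0,-100,0],[1,0,0,-100,0]]]'; python3 d.py -26 -33 130
```

```text
time: 24.7
eef_pos: [0.5804, -0.2541, 0.0344]
orientation: [-0.093, 0.996, -0.001, 0.016]
force: [-0.5, 0.3, 7.2]
opening: 0.0104
tcp [ 0.5804 -0.2541  0.0344] jaw 1.756 shift [3.4 0.7 4.3] turn -0.01 alt 3.132 q6 -0.61 q1 -0.42 t 24.7 op 0.0104 F [-0.5  0.3  7.2]
time: 25.2
eef_pos: [0.5801, -0.2557, 0.1397]
orientation: [-0.092, 0.996, -0.003, 0.02]
force: [0.1, -0.3, -2.7]
opening: 0.0107
target [0.5155 0.0137 0.13  ]
tcp [ 0.5801 -0.2557  0.1397] jaw 1.756 shift [ 14.2 276.7   6.7] turn 1.778 alt -1.364 q6 -0.61 q1 -0.42 t 25.2 op 0.0107 F [ 0.1 -0.3 -2.7]
tcp in dock [  44.5 -300.9] 139.7 toolz [ 0.04  -0.002 -0.999]
```

```bash
python3 -m inch '[[[1,2,35,6,0.18],[1,4,70,6,0.36],[1,6,105,6,0.54],[1,8,140,6,0.72],[1,10,175,6,0.9],[1,12,210,7,1.08],[1,14,245,7,1.26],[1,14,277,7,1.44]]]' 60;  python3 d.py -26 -33 130
```

```text
time: 26.2
eef_pos: [0.5141, 0.0151, 0.1288]
orientation: [0.589, 0.808, 0.011, 0.016]
force: [0.7, 0.1, -2.0]
opening: 0.0111
target [0.5155 0.0137 0.13  ]
tcp [0.5141 0.0151 0.1288] jaw 0.31 shift [-1.8  0.9 -1.1] turn 0.332 alt -2.809 q6 1.29 q1 0.03 t 26.2 op 0.0111 F [ 0.7  0.1 -2. ]
tcp in dock [-27.4 -31.6] 128.8 toolz [ 0.038 -0.002 -0.999]
```

```bash
python3 -m inch '[[[1,-3,0,0,0.18],[1,-4,0,0,0.33],[1,-4,0,0,0.33],[1,-4,0,0,0.33]]]' 60; python3 - <<'E'
from d import *
c=snap('wrist','w21.png')
D=lambda p: RD.T@(p[:2]-O)*1000
i=cv2.imread('pics/w21.png');cv2.imwrite('pics/w21z.png',cv2.resize(i[160:300,170:370],None,fx=4,fy=4))
E
python3 d.py -26 -33 57
```

```text
time: 26.7
eef_pos: [0.5149, 0.0112, 0.1284]
orientation: [0.713, 0.701, 0.013, 0.014]
force: [1.0, -0.2, -2.8]
opening: 0.0105
target [0.5155 0.0137 0.057 ]
tcp [0.515  0.0112 0.1286] jaw -0.018 shift [ 2.5 -2.3 71.5] turn 0.004 alt -3.138 q6 1.61 q1 0.02 t 26.75 op 0.0104 F [-0.4  0.8 -2.5]
tcp in dock [-26.4 -35.5] 128.6 toolz [ 0.037 -0.002 -0.999]
```

View pics/w21z.png

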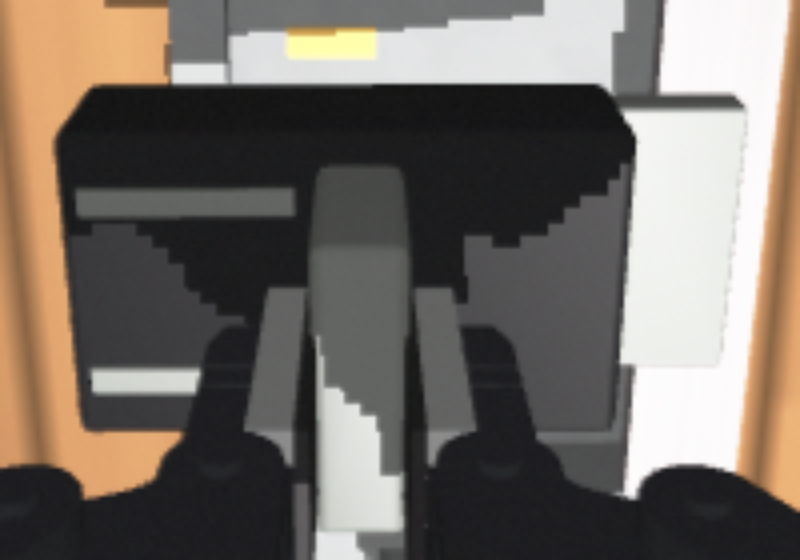

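```bash
python3 - <<'E'
from d import *
c=robot.camera('wrist'); z0=.1286-.0344
D=lambda p: RD.T@(p[:2]-O)*1000
for u,v,z in [(356,187.5,z0+.008),(349,251,z0+.008),(185,192.5,z0+.024),(190.5,267,z0+.024),(328,193,z0+.024),(322,267,z0+.024)]: print(D(ray(c,u,v,z)).round(1))
E
python3 d.py -26 -33 57
```

```text
[ 32.4 -10.9]
[ 32.2 -53.6]
[-65.9  -8.1]
[-66.  -53.5]
[11.1 -9. ]
[ 10.9 -55. ]
target [0.5155 0.0137 0.057 ]
tcp [0.5151 0.0112 0.1286] jaw -0.019 shift [ 2.6 -2.4 71.6] turn 0.003 alt -3.138 q6 1.61 q1 0.02 t 26.8 op 0.0104 F [-0.2 -1.  -3.5]
tcp in dock [-26.3 -35.5] 128.6 toolz [ 0.037 -0.002 -0.999]
```

```bash
python3 -m inch '[[[1,-1,0,25,0],[1,-1,0,50,0],[1,-1,0,65,0],[1,-1,0,72,0],[1,-1,0,74,0],[1,-1,0,74,0],[1,-1,0,74,0]]]' 60;python3 d.py -24 -33 57; python3 -m inch '[[[0.6,0,0,-1,0],[0.3,0,0,-2,0],[0.3,0,0,-2,0],[0.3,0,0,-2,0]]]' 60;python3 d.py -24 -33 57;python3 -c "
from h import *
snap('wrist','w23.png');snap('side','s23.png')"
```

```text
time: 27.68
eef_pos: [0.5178, 0.0101, 0.0557]
orientation: [0.713, 0.7, 0.013, 0.014]
force: [-3.7, 0.3, 5.7]
opening: 0.0104
target [0.5175 0.0136 0.057 ]
tcp [0.5178 0.0101 0.0557] jaw -0.018 shift [ 3.5 -0.4 -1.3] turn 0.004 alt -3.138 q6 1.61 q1 0.02 t 27.68 op 0.0104 F [-3.7  0.3  5.7]
tcp in dock [-23.6 -36.5] 55.7 toolz [ 0.038 -0.001 -0.999]
time: 28.18
eef_pos: [0.5178, 0.0101, 0.0577]
orientation: [0.713, 0.7, 0.013, 0.014]
force: [-0.3, 0.3, -0.5]
opening: 0.0298
target [0.5175 0.0136 0.057 ]
tcp [0.5178 0.0101 0.0577] jaw -0.018 shift [ 3.5 -0.4  0.7] turn 0.004 alt -3.138 q6 1.61 q1 0.02 t 28.18 op 0.0298 F [-0.3  0.3 -0.5]
tcp in dock [-23.6 -36.5] 57.7 toolz [ 0.038 -0.001 -0.999]
```

View pics/w23.png

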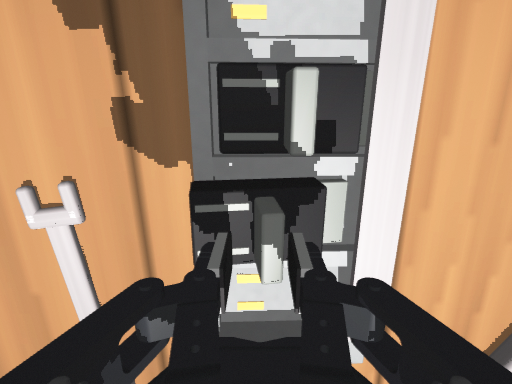

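```bash
python3 -m inch '[[[0.3,0,5,3,0],[0.3,0,10,5,0],[0.3,0,14,8,0],[0.3,0,18,8,0],[0.3,0,22,8,0],[0.3,0,25,8,0],[0.3,0,27,8,0],[0.3,0,28,8,0]]]' 60;python3 d.py -24 -33 57;python3 -c "
from h import *
snap('wrist','w24.png');snap('side','s24.png')"
```

```text
time: 29.28
eef_pos: [0.546, 0.0096, 0.0507]
orientation: [0.713, 0.7, 0.013, 0.014]
force: [-3.2, -0.5, -0.4]
opening: 0.0296
target [0.5175 0.0136 0.057 ]
tcp [0.546  0.0096 0.0507] jaw -0.018 shift [  3.5 -28.4  -7.4] turn 0.004 alt -3.138 q6 1.61 q1 0.02 t 29.27 op 0.0296 F [-3.2 -0.5 -0.4]
tcp in dock [  4.6 -36.4] 50.7 toolz [ 0.037 -0.001 -0.999]
```

View pics/w24.png

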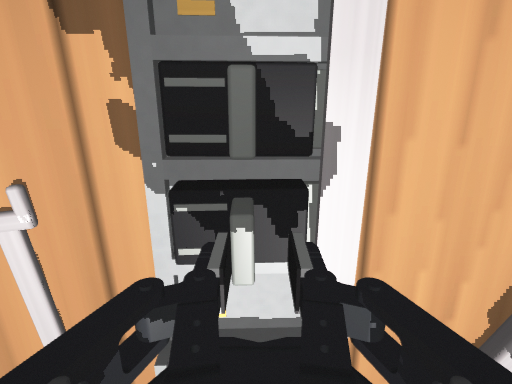

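```bash
python3 -m inch '[[[0,0,-3,-10,0],[0,0,-3,-60,0],[-0.2,0,-3,-100,0],[-0.2,0,-3,-100,0],[-0.2,0,-3,-100,0],[-0.2,0,-3,-100,0]]]' 60;python3 d.py 0 0 150; python3 g.py .589 -.378 .15 1.348; python3 -c "
from h import *
snap('wrist','w25.png');snap('top','t25.png')"
```

```text
time: 30.12
eef_pos: [0.5384, 0.0098, 0.1495]
orientation: [0.713, 0.7, 0.012, 0.013]
force: [0.0, 0.1, -0.5]
opening: 0.0513
target [0.5422 0.0461 0.15  ]
tcp [0.5384 0.0098 0.1495] jaw -0.018 shift [36.4  3.2 -0.4] turn 0.004 alt -3.138 q6 1.61 q1 0.02 t 30.12 op 0.0513 F [ 0.   0.1 -0.5]
tcp in dock [ -3.  -36.4] 149.5 toolz [ 0.036 -0.001 -0.999]
tcp [0.5384 0.0098 0.1495] jaw -0.018 shift [-386.8   57.7    1.9] turn -1.366 alt 1.775 q6 1.61 q1 0.02 t 30.12 op 0.0513 F [ 0.   0.1 -0.5]
```

View pics/w25.png

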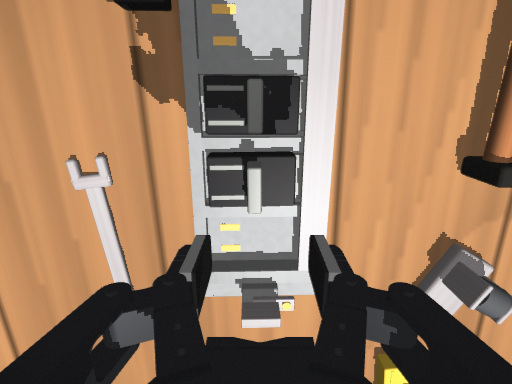

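View pics/t25.png

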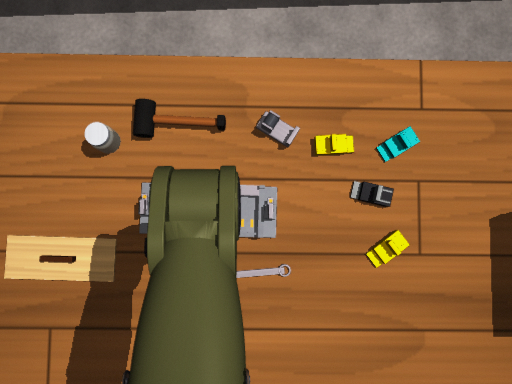

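```bash
python3 - <<'E'
from d import *
c=robot.camera('wrist')
D=lambda p: RD.T@(p[:2]-O)*1000
i=cv2.imread('pics/w25.png');cv2.imwrite('pics/w25z.png',cv2.resize(i[60:230,170:330],None,fx=3.5,fy=3.5))
g=cv2.cvtColor(i,cv2.COLOR_BGR2GRAY)
for r in (80,95,120,165,185,197): print(r,g[r,190:320:1][::1].tolist()[:30], g[r,285:310].tolist())
for u,v in [(204,105),(300,105),(207,180),(297,180),(212,180)]: print(D(ray(c,u,v,.034)).round(1))
E
```

```text
80 [102, 102, 102, 102, 101, 100, 100, 101, 71, 57, 94, 99, 98, 39, 23, 25, 26, 26, 27, 26, 28, 26, 28, 29, 26, 27, 28, 27, 26, 28] [26, 27, 28, 28, 26, 28, 28, 50, 53, 53, 52, 54, 53, 52, 43, 128, 170, 172, 104, 91, 91, 74, 110, 224, 229]
95 [100, 100, 101, 100, 101, 101, 101, 102, 101, 63, 68, 110, 113, 83, 34, 22, 26, 29, 28, 29, 27, 27, 28, 27, 29, 27, 28, 28, 26, 28] [27, 27, 26, 27, 27, 55, 58, 57, 57, 57, 58, 57, 57, 51, 67, 188, 110, 92, 92, 90, 78, 71, 226, 232, 232]
120 [100, 99, 99, 99, 101, 99, 99, 99, 99, 100, 80, 58, 95, 100, 193, 76, 49, 55, 96, 106, 107, 108, 109, 108, 108, 108, 109, 108, 109, 109] [63, 66, 65, 65, 64, 64, 65, 65, 64, 65, 65, 66, 53, 111, 199, 111, 90, 91, 90, 78, 107, 232, 237, 237, 237]
165 [201, 206, 206, 207, 207, 205, 205, 206, 205, 205, 205, 205, 206, 98, 129, 193, 125, 55, 59, 70, 90, 91, 91, 91, 91, 112, 114, 115, 116, 116] [72, 73, 73, 73, 72, 73, 74, 72, 73, 65, 43, 214, 222, 222, 114, 89, 90, 73, 165, 242, 245, 245, 245, 244, 243]
185 [164, 190, 202, 204, 203, 204, 203, 203, 204, 203, 204, 205, 205, 206, 99, 126, 195, 165, 67, 56, 59, 62, 63, 63, 62, 63, 64, 63, 64, 64] [79, 79, 79, 79, 81, 80, 80, 81, 80, 55, 171, 225, 229, 117, 91, 89, 72, 168, 244, 248, 249, 249, 248, 247, 246]
197 [164, 163, 199, 204, 205, 205, 205, 204, 205, 206, 207, 208, 208, 208, 152, 83, 156, 194, 119, 53, 61, 129, 201, 208, 208, 209, 209, 212, 212, 212] [84, 84, 84, 85, 83, 84, 84, 84, 78, 44, 220, 116, 89, 87, 87, 82, 113, 245, 249, 250, 250, 250, 248, 248, 249]
[-45.2  33.2]
[34.8 33.4]
[-45.9 -31.3]
[ 35.  -31.8]
[-41.4 -31.3]
```

View pics/w25z.png

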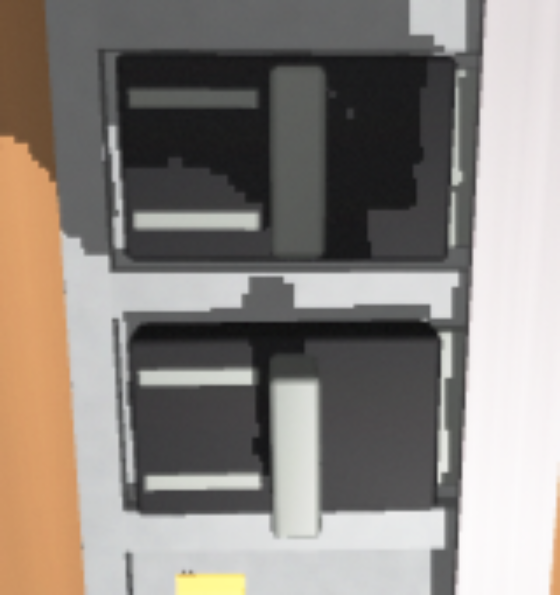

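```bash
python3 -m inch '[[[-0.2,-48,7,0,-0.175],[-0.2,-97,14,0,-0.35],[-0.2,-145,21,0,-0.525],[-0.2,-194,29,0,-0.7],[-0.2,-242,36,0,-0.875],[-0.2,-290,44,0,-1.05],[-0.2,-340,51,0,-1.22],[-0.2,-387,58,0,-1.366]]]' 60; python3 -m inch '[[[-0.2,0,0,0,0],[-0.2,0,0,0,0]]]'; python3 g.py .589 -.378 .15 1.348; python3 -c "
from h import *
c=snap('wrist','w26.png'); print(proj(c,(.589,-.378,.052)))"
```

```text
time: 31.28
eef_pos: [0.5892, -0.3798, 0.151]
orientation: [0.109, 0.994, 0.001, 0.017]
force: [0.6, 0.1, -0.1]
opening: 0.0515
time: 31.52
eef_pos: [0.5886, -0.3794, 0.1499]
orientation: [0.11, 0.994, 0.002, 0.017]
force: [0.4, 0.7, -0.6]
opening: 0.0515
tcp [ 0.5886 -0.3794  0.1499] jaw 1.351 shift [-0.1  1.4 -0.1] turn 0.003 alt -3.138 q6 -0.36 q1 -0.58 t 31.52 op 0.0515 F [ 0.4  0.7 -0.6]
(np.float64(261.2703417287413), np.float64(188.35609120291375))
```

View pics/w26.png

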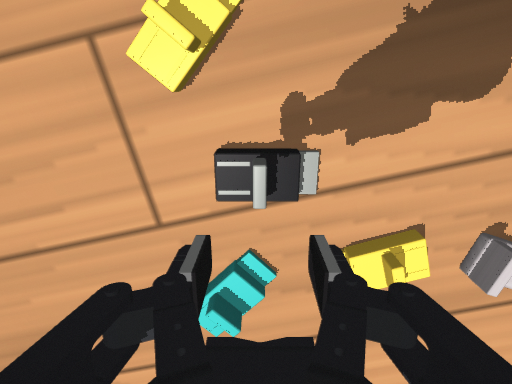

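```bash
python3 g.py .589 -.378 .0325 1.348; python3 -m inch '[[[-0.2,1,0,50,0],[-0.2,2,0,95,0],[-0.2,4,0,117,0],[-0.2,4,0,117,0],[1,4,0,117,0],[1,4,0,117,0],[1,4,0,117,0],[1,4,0,117,0]]]' 60; python3 g.py .589 -.378 .03 1.348;  python3 -m inch '[[[1,0,0,-10,0],[1,0,0,-50,0],[1,0,0,-100,0],[1,0,0,-100,0],[1,0,0,-100,0],[1,0,0,-100,0]]]'; python3 d.py -26 -99 130
```

```text
tcp [ 0.5888 -0.3788  0.1503] jaw 1.352 shift [ 3.800e+00 -1.000e-01  1.177e+02] turn 0.004 alt -3.137 q6 -0.36 q1 -0.58 t 31.57 op 0.051 F [-0.2  0.8  1.5]
time: 32.58
eef_pos: [0.5902, -0.3784, 0.0354]
orientation: [0.109, 0.994, 0.002, 0.018]
force: [-0.4, 2.2, 5.9]
opening: 0.0106
tcp [ 0.5902 -0.3784  0.0354] jaw 1.352 shift [1.4 0.1 5.3] turn 0.004 alt -3.137 q6 -0.36 q1 -0.58 t 32.58 op 0.0106 F [-0.4  2.2  5.9]
time: 33.33
eef_pos: [0.5853, -0.3776, 0.1333]
orientation: [0.109, 0.994, 0.002, 0.017]
force: [-0.8, -0.8, -3.0]
opening: 0.0106
target [ 0.514  -0.0523  0.13  ]
tcp [ 0.5853 -0.3776  0.1333] jaw 1.352 shift [140.2 302.1   1.2] turn 1.374 alt -1.767 q6 -0.36 q1 -0.58 t 33.33 op 0.0106 F [-0.8 -0.8 -3. ]
tcp in dock [  52.4 -422.6] 133.3 toolz [ 0.034  0.001 -0.999]
```

```bash
python3 -m inch '[[[1,17,38,0,0.172],[1,35,76,0,0.344],[1,53,114,0,0.516],[1,70,152,0,0.688],[1,88,190,0,0.86],[1,105,227,0,1.03],[1,123,265,0,1.2],[1,140,302,0,1.374]]]' 60;  python3 -m inch '[[[1,0,0,0,0],[1,0,0,0,0]]]'; python3 d.py -26 -99 57; python3 -c "
from h import *
snap('wrist','w27.png')
i=cv2.imread('pics/w27.png');cv2.imwrite('pics/w27z.png',cv2.resize(i[160:300,170:370],None,fx=4,fy=4))"
```

```text
time: 34.33
eef_pos: [0.5127, -0.051, 0.1299]
orientation: [0.717, 0.697, 0.012, 0.01]
force: [0.4, -0.2, -1.7]
opening: 0.0105
time: 34.58
eef_pos: [0.5121, -0.051, 0.1291]
orientation: [0.716, 0.698, 0.011, 0.01]
force: [0.6, -0.8, -3.3]
opening: 0.0106
target [ 0.514  -0.0523  0.057 ]
tcp [ 0.5121 -0.051   0.1291] jaw -0.026 shift [-1.3 -0.2 72.1] turn -0.004 alt 3.138 q6 1.49 q1 -0.1 t 34.58 op 0.0106 F [ 0.6 -0.8 -3.3]
tcp in dock [-28.  -97.8] 129.1 toolz [ 0.03   0.001 -1.   ]
```

View pics/w27z.png

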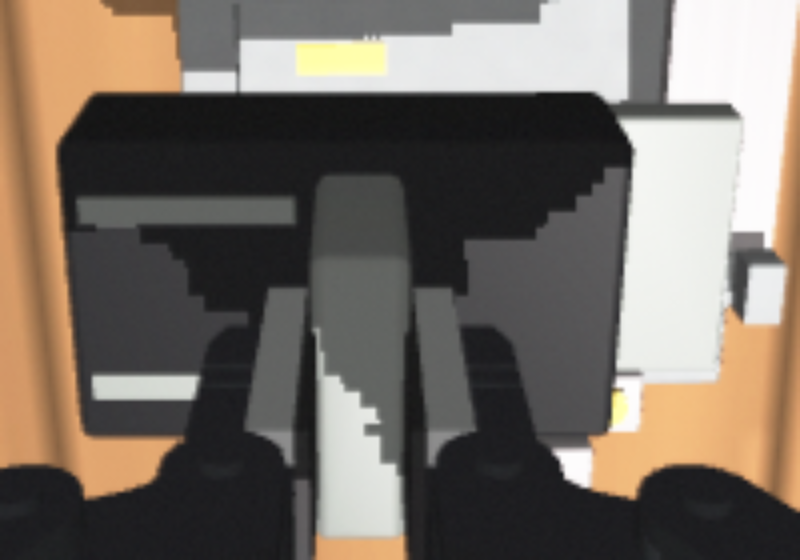

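```bash
python3 - <<'E'
from d import *
c=robot.camera('wrist'); z0=.1291-.0350
D=lambda p: RD.T@(p[:2]-O)*1000
for u,v,z in [(355.5,189,z0+.008),(349,253,z0+.008),(185,194.5,z0+.024),(190.5,268,z0+.024),(328,195,z0+.024),(322,268,z0+.024)]: print(D(ray(c,u,v,z)).round(1))
E
python3 d.py -26 -99 57
```

```text
[ 31.2 -75.2]
[  31.  -118.5]
[-67.3 -72. ]
[ -67.7 -117.2]
[ 10.4 -73.4]
[   9.7 -119. ]
target [ 0.514  -0.0523  0.057 ]
tcp [ 0.5127 -0.0518  0.1295] jaw -0.028 shift [-0.6 -0.9 72.5] turn -0.006 alt 3.136 q6 1.5 q1 -0.1 t 34.67 op 0.0104 F [ 0.3  0.3 -2.6]
tcp in dock [-27.4 -98.5] 129.5 toolz [ 0.031  0.001 -1.   ]
```

```bash
python3 -m inch '[[[1,-2.5,1,25,0],[1,-2.5,1,50,0],[1,-2.5,1,65,0],[1,-2.5,1,72,0],[1,-2.5,1,75,0],[1,-2.5,1,75,0],[1,-2.5,1,75,0]]]' 60;python3 d.py -24 -99 57; python3 -m inch '[[[0.6,0,0,-1,0],[0.3,0,0,-2,0],[0.3,0,0,-2,0],[0.3,0,0,-2,0]]]' 60;python3 d.py -24 -99 57;python3 -c "
from h import *
snap('wrist','w28.png');snap('side','s28.png')"
```

```text
time: 35.55
eef_pos: [0.5162, -0.0545, 0.0561]
orientation: [0.717, 0.697, 0.011, 0.011]
force: [-4.3, -0.2, 8.4]
opening: 0.0102
target [ 0.516  -0.0523  0.057 ]
tcp [ 0.5162 -0.0545  0.0561] jaw -0.028 shift [ 2.2 -0.2 -0.9] turn -0.006 alt 3.136 q6 1.49 q1 -0.11 t 35.55 op 0.0102 F [-4.3 -0.2  8.4]
tcp in dock [ -23.8 -101.2] 56.1 toolz [ 0.031  0.    -1.   ]
time: 36.05
eef_pos: [0.5161, -0.0545, 0.0581]
orientation: [0.717, 0.697, 0.011, 0.011]
force: [0.8, -0.2, 0.3]
opening: 0.0297
target [ 0.516  -0.0523  0.057 ]
tcp [ 0.5161 -0.0545  0.0581] jaw -0.028 shift [ 2.2 -0.2  1.1] turn -0.006 alt 3.136 q6 1.49 q1 -0.11 t 36.05 op 0.0297 F [ 0.8 -0.2  0.3]
tcp in dock [ -23.8 -101.2] 58.1 toolz [ 0.031  0.    -1.   ]
```

View pics/w28.png

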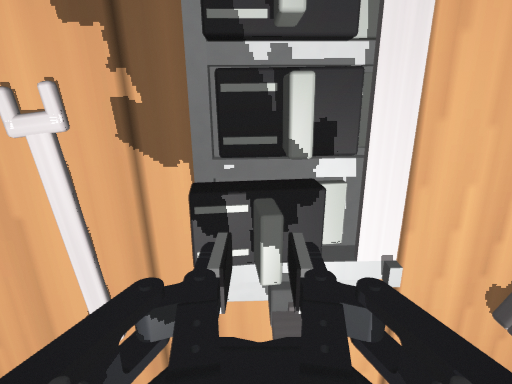

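Nose is down in bay 0, rear on the sill; push it in.

```bash
python3 -m inch '[[[0.3,0,5,3,0],[0.3,0,10,5,0],[0.3,0,14,8,0],[0.3,0,18,8,0],[0.3,0,22,8,0],[0.3,0,25,8,0],[0.3,0,27,8,0],[0.3,0,29,8,0]]]' 60;python3 d.py -24 -99 57; python3 -m inch '[[[0,0,-3,-10,0],[0,0,-3,-60,0],[0.4,0,-3,-100,0],[0.4,0,-3,-100,0],[0.4,0,-3,-100,0],[0.4,0,-3,-100,0]]]' 60; python3 - <<'E'
from d import *
c=snap('wrist','w29.png')
i=cv2.imread('pics/w29.png');cv2.imwrite('pics/w29z.png',cv2.resize(i[0:240,150:350],None,fx=2.5,fy=2.5))
E
```

```text
time: 37.15
eef_pos: [0.5453, -0.0553, 0.0509]
orientation: [0.717, 0.697, 0.011, 0.011]
force: [-1.7, -0.1, -0.2]
opening: 0.0302
target [ 0.516  -0.0523  0.057 ]
tcp [ 0.5453 -0.0553  0.0509] jaw -0.028 shift [  2.2 -29.1  -7. ] turn -0.006 alt 3.136 q6 1.5 q1 -0.1 t 37.15 op 0.0302 F [-1.7 -0.1 -0.2]
tcp in dock [   5.3 -101.3] 50.9 toolz [ 0.031  0.    -1.   ]
time: 37.9
eef_pos: [0.5383, -0.0552, 0.1497]
orientation: [0.717, 0.697, 0.011, 0.01]
force: [0.4, 0.2, -0.6]
opening: 0.0256
```

View pics/w29z.png

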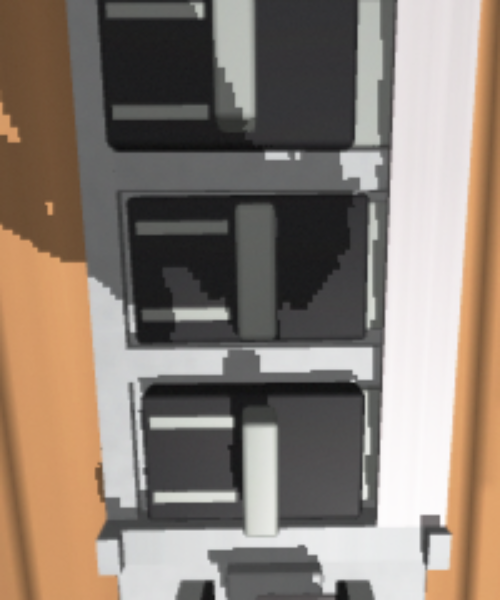

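```bash
python3 d.py -10 33 150; python3 -m inch '[[[0,134,-10,0,0],[0,134,-10,0,0],[0,134,-10,0,0],[0,134,-10,0,0],[0,134,-10,0,0]]]'; python3 - <<'E'
from d import *
c=snap('wrist','w30.png');snap('side','s30.png')
i=cv2.imread('pics/s30.png');cv2.imwrite('pics/s30z.png',cv2.resize(i[130:240,170:310],None,fx=5,fy=5))
E
python3 d.py -24 33 57
```

```text
target [0.5329 0.0793 0.15  ]
tcp [ 0.5383 -0.0552  0.1496] jaw -0.028 shift [134.3  -9.1  -0.5] turn -0.006 alt 3.136 q6 1.49 q1 -0.1 t 37.95 op 0.026 F [0.7 0.8 0.2]
tcp in dock [  -1.7 -101.3] 149.6 toolz [ 0.029  0.001 -1.   ]
time: 38.58
eef_pos: [0.5319, 0.0779, 0.1491]
orientation: [0.717, 0.697, 0.01, 0.01]
force: [-0.4, -0.8, 0.7]
opening: 0.0427
target [0.5189 0.0796 0.057 ]
tcp [0.5321 0.0777 0.1494] jaw -0.03 shift [  1.4 -15.8  91.9] turn -0.008 alt 3.134 q6 1.75 q1 0.15 t 38.67 op 0.043 F [-0.5  0.1 -0.1]
tcp in dock [-10.8  31.4] 149.4 toolz [ 0.029  0.    -1.   ]
```

View pics/w30.png

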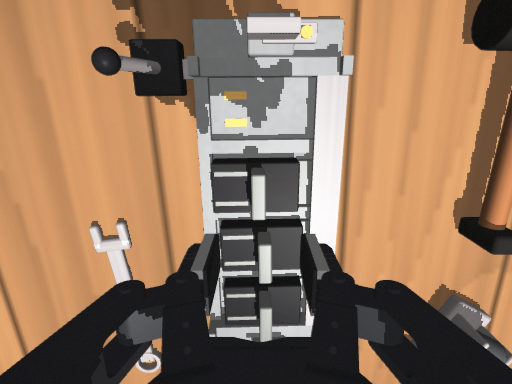

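View pics/s30z.png

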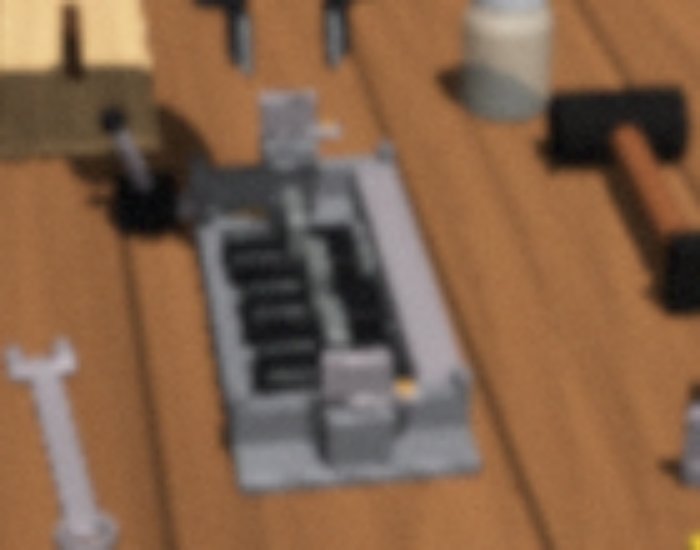

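```bash
python3 - <<'E'
from d import *
c=robot.camera('wrist')
D=lambda p: RD.T@(p[:2]-O)*1000
i=cv2.imread('pics/w30.png');cv2.imwrite('pics/w30z.png',cv2.resize(i[140:340,180:340],None,fx=4,fy=3.5)[:600])
for u,v,z in [(211,185,.034),(300,185,.034),(221,245,.034),(303,245,.034),(211,185,.044)]: print(D(ray(c,u,v,z)).round(1))
E
```

```text
[-51.2  32.4]
[29.2 31.1]
[-45.1 -27.8]
[ 34.2 -29.6]
[-49.8  35.4]
```

View pics/w30z.png

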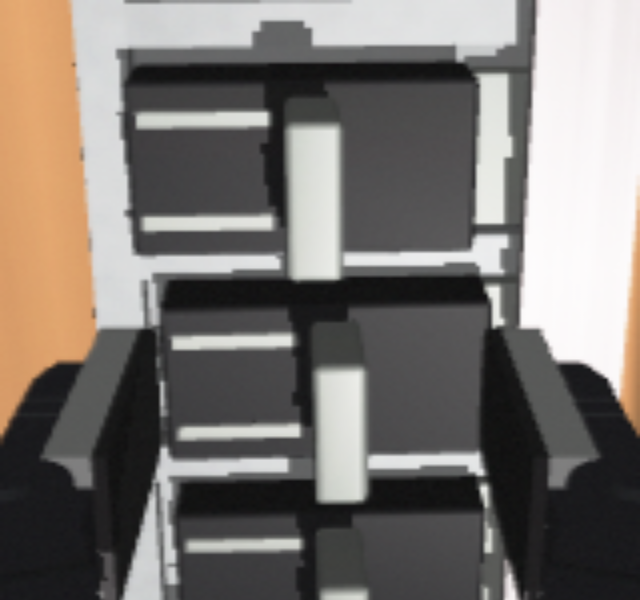

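```bash
python3 d.py -10 33 50; python3 -m inch '[[[0.2,1,0,40,0],[0.2,1,-1,80,0],[0.2,1,-2,98,0],[0.3,1,-2,99,0],[0.3,1,-2,99,0],[0.3,1,3,99,0],[0.3,1,7,99,0],[0.3,1,10,99,0]]]' 60; python3 d.py 5 33 50
```

```text
target [0.5329 0.0793 0.05  ]
tcp [0.5321 0.0778 0.1494] jaw -0.03 shift [ 1.4 -2.1 99.4] turn -0.008 alt 3.134 q6 1.75 q1 0.15 t 38.73 op 0.0425 F [1.1 0.1 0.1]
tcp in dock [-10.8  31.4] 149.4 toolz [ 0.029  0.    -1.   ]
time: 39.72
eef_pos: [0.5448, 0.0787, 0.051]
orientation: [0.717, 0.696, 0.01, 0.01]
force: [-3.3, 1.1, 2.3]
opening: 0.0298
target [0.5479 0.079  0.05  ]
tcp [0.5448 0.0787 0.051 ] jaw -0.03 shift [0.4 3.1 1.1] turn -0.008 alt 3.134 q6 1.75 q1 0.15 t 39.73 op 0.0298 F [-3.3  1.1  2.3]
tcp in dock [ 1.9 32.6] 51.0 toolz [ 0.028  0.001 -1.   ]
```

```bash
python3 -m inch '[[[0.3,0,2,0,0],[0.3,0,3.5,0,0],[0.3,0,3.5,0,0],[0,0,1,0,0],[0,0,0,-50,0],[0,0,-8,-98,0],[0,0,-12,-98,0],[0,0,-12,-98,0]]]' 60; python3 - <<'E'
from d import *
c=snap('wrist','w31.png')
D=lambda p: RD.T@(p[:2]-O)*1000
i=cv2.imread('pics/w31.png');cv2.imwrite('pics/w31z.png',cv2.resize(i[140:340,180:340],None,fx=4,fy=3.5)[:600])
E
python3 d.py 5 33 50
```

```text
time: 40.72
eef_pos: [0.5299, 0.0789, 0.1485]
orientation: [0.717, 0.696, 0.01, 0.01]
force: [0.5, -0.1, -0.4]
opening: 0.0425
target [0.5479 0.079  0.05  ]
tcp [0.5294 0.0788 0.1477] jaw -0.03 shift [ 0.6 15.8 98.2] turn -0.008 alt 3.134 q6 1.75 q1 0.15 t 40.77 op 0.0428 F [-0.3 -0.  -0.6]
tcp in dock [-13.5  32.4] 147.7 toolz [ 0.027  0.    -1.   ]
```

View pics/w31z.png

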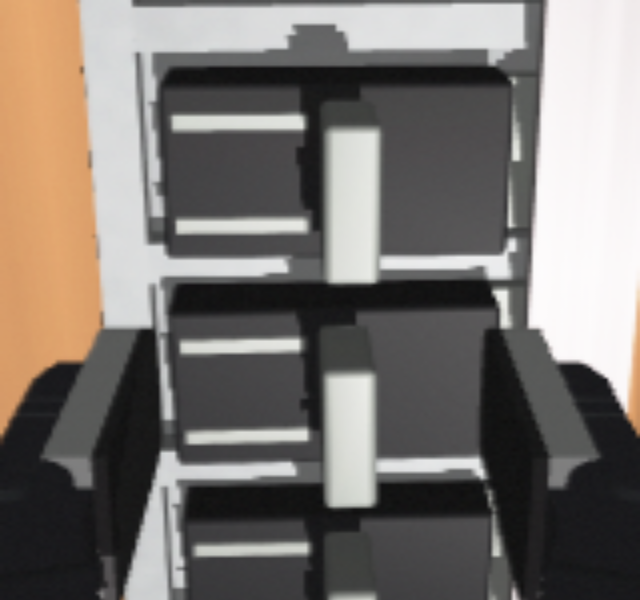

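```bash
python3 d.py -152 133 130; python3 - <<'E'
from d import *
c=robot.camera('top')
print(dk(-119,133,70),proj(c,dk(-119,133,70)))
E
```

```text
target [0.3932 0.1824 0.13  ]
tcp [0.5294 0.0788 0.1477] jaw -0.03 shift [  99.5 -139.7   14.1] turn -0.008 alt 3.134 q6 1.75 q1 0.15 t 40.77 op 0.0428 F [-0.3 -0.  -0.6]
tcp in dock [-13.5  32.4] 147.7 toolz [ 0.027  0.    -1.   ]
[0.42615456 0.1816856  0.07      ] (np.float64(148.32657762436898), np.float64(256.81537814427384))
```

```bash
python3 -m inch '[[[1,25,-34,0,0],[1,50,-70,5,0],[1,75,-105,10,0],[1,100,-139,17,0],[1,100,-139,17,0],[1,100,-139,17,0]]]'; python3 d.py -152 133 60; python3 -c "
from h import *
snap('wrist','w32.png');snap('side','s32.png')
i=cv2.imread('pics/s32.png');cv2.imwrite('pics/s32z.png',cv2.resize(i[90:230,140:300],None,fx=4,fy=4))"
```

```text
time: 41.58
eef_pos: [0.3939, 0.1827, 0.1263]
orientation: [0.717, 0.697, 0.009, 0.009]
force: [-0.2, -0.8, 0.2]
opening: -0.0
target [0.3932 0.1824 0.06  ]
tcp [0.3939 0.1827 0.1263] jaw -0.029 shift [-0.4 -2.5 66.2] turn -0.007 alt 3.134 q6 2.04 q1 0.44 t 41.58 op -0.0 F [-0.2 -0.8  0.2]
tcp in dock [-151.2  133.3] 126.3 toolz [ 0.026 -0.    -1.   ]
```

View pics/w32.png

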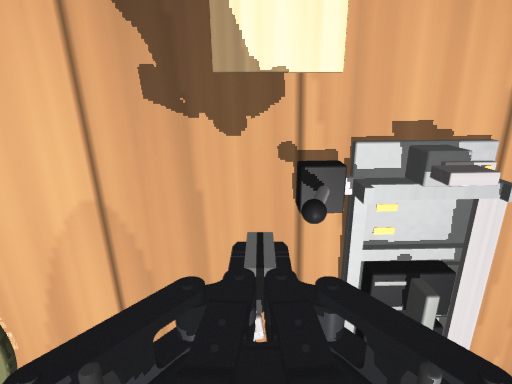

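View pics/s32z.png

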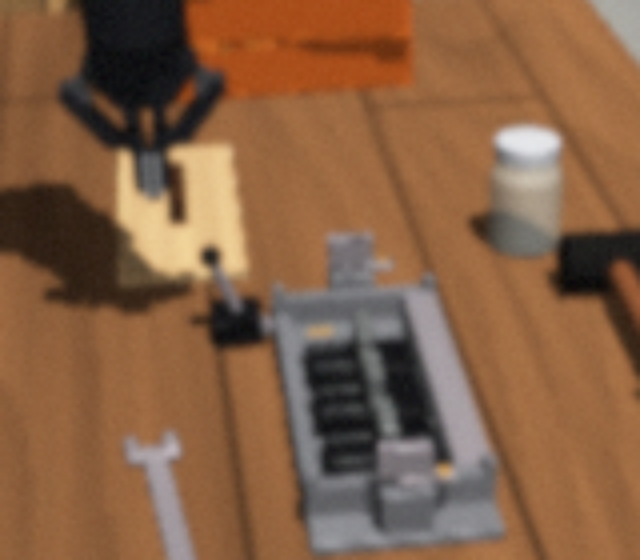

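```bash
python3 -m inch '[[[1,0,-3,40,0],[1,0,-4,65,0],[1,0,-4,65,0],[1,0,10,65,0],[1,0,22,65,0],[1,0,34,65,0],[1,0,44,65,0],[1,0,49,65,0]]]' 60; python3 d.py -95 133 60; python3 -c "
from h import *
snap('wrist','w33.png')"
```

```text
time: 42.68
eef_pos: [0.4462, 0.1811, 0.063]
orientation: [0.718, 0.696, 0.01, 0.009]
force: [-1.3, 0.2, -0.1]
opening: -0.0005
target [0.4501 0.1812 0.06  ]
tcp [0.4462 0.1811 0.063 ] jaw -0.031 shift [0.2 3.8 3.1] turn -0.009 alt 3.133 q6 1.99 q1 0.39 t 42.67 op -0.0005 F [-1.3  0.2 -0.1]
tcp in dock [-98.9 132.9] 63.0 toolz [ 0.027  0.    -1.   ]
```

View pics/w33.png

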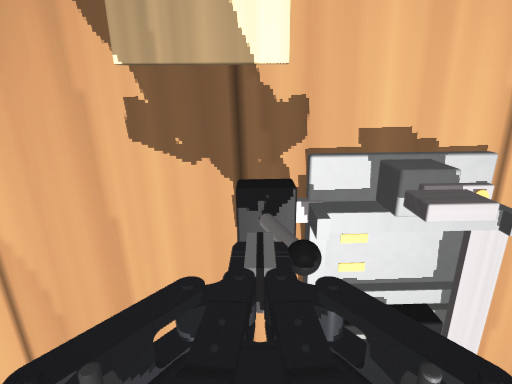

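```bash
python3 -m inch '[[[1,0,4,0,0],[1,0,7,0,0],[1,0,10,0,0],[1,0,10,0,0]]]' 60; python3 d.py -95 133 60; python3 - <<'E'
from d import *
c=snap('wrist','w34.png')
for t in (.6,.8,1.0): print(t,proj(c,dk(-95+50*np.sin(t-.5),133,26+50*np.cos(t-.5))))
E
```

```text
time: 43.22
eef_pos: [0.4551, 0.1807, 0.0629]
orientation: [0.718, 0.696, 0.009, 0.008]
force: [-5.6, 0.4, 1.8]
opening: 0.0003
target [0.4501 0.1812 0.06  ]
tcp [0.4551 0.1807 0.0629] jaw -0.031 shift [ 0.3 -5.   2.8] turn -0.009 alt 3.133 q6 1.99 q1 0.38 t 43.23 op 0.0003 F [-5.6  0.4  1.8]
tcp in dock [-90.1 132.6] 62.9 toolz [ 0.024  0.    -1.   ]
0.6 (np.float64(260.3828433311326), np.float64(258.69730192131834))
0.8 (np.float64(279.9035984213866), np.float64(256.2261940768972))
1.0 (np.float64(297.1675331499226), np.float64(251.97027829729927))
```

View pics/w34.png

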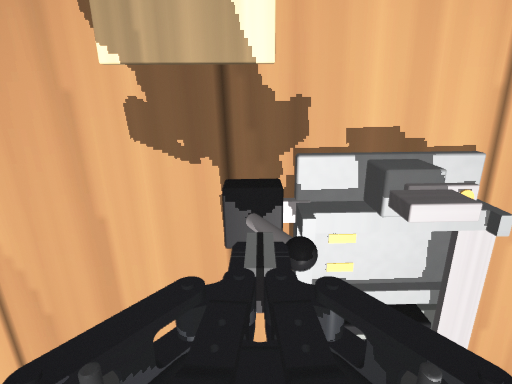

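```bash
python3 -m inch '[[[1,0,-10,0,0],[1,0,-30,0,0],[1,0,-50,-20,0],[1,0,-50,-80,0],[1,0,-50,-140,0],[1,0,-50,-140,0],[1,0,-50,-140,0]]]' 60; python3 d.py -95 133 60; python3 - <<'E'
from d import *
c=snap('wrist','w35.png');c=snap('top','t35.png');s=snap('side','s35.png')
for t in (.8,1.0): print(t,proj(s,dk(-95+50*np.sin(t-.5),133,26+50*np.cos(t-.5))))
i=cv2.imread('pics/s35.png');cv2.imwrite('pics/s35z.png',cv2.resize(i[90:230,140:300],None,fx=4,fy=4))
E
```

```text
time: 44.15
eef_pos: [0.4016, 0.1822, 0.2016]
orientation: [0.718, 0.696, 0.009, 0.009]
force: [-0.2, 0.1, -0.3]
opening: 0.0002
target [0.4501 0.1812 0.06  ]
tcp [0.4016 0.1822 0.2016] jaw -0.031 shift [  0.3  44.9 142.8] turn -0.009 alt 3.133 q6 2.03 q1 0.43 t 44.15 op 0.0002 F [-0.2  0.1 -0.3]
tcp in dock [-143.6  132.9] 201.6 toolz [ 0.026  0.    -1.   ]
0.8 (np.float64(201.83442860375462), np.float64(152.4301185796901))
1.0 (np.float64(204.8166167659407), np.float64(153.3506949575766))
```

View pics/s35z.png

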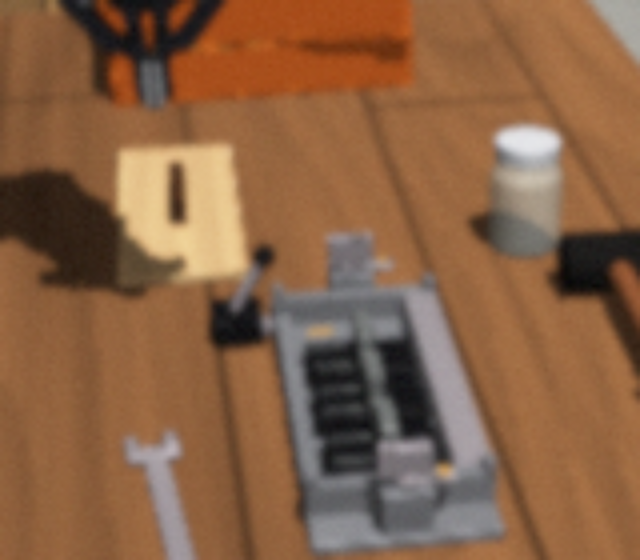

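View pics/t35.png

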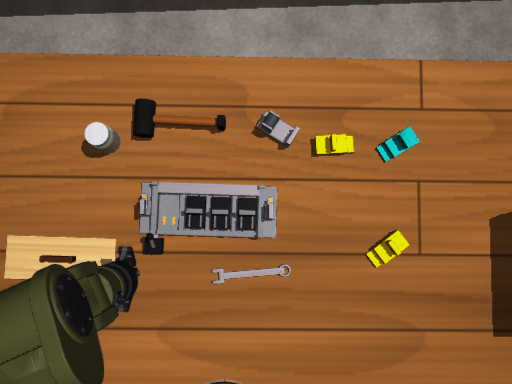

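View pics/w35.png

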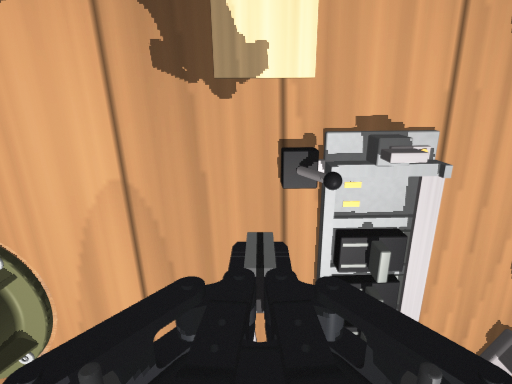

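```bash
python3 - <<'E'
import cv2
i=cv2.imread('pics/t35.png');cv2.imwrite('pics/t35z.png',cv2.resize(i[165:260,125:290],None,fx=4.8,fy=4.8,interpolation=cv2.INTER_CUBIC))
E
```

```text
(no output)
```

View pics/t35z.png

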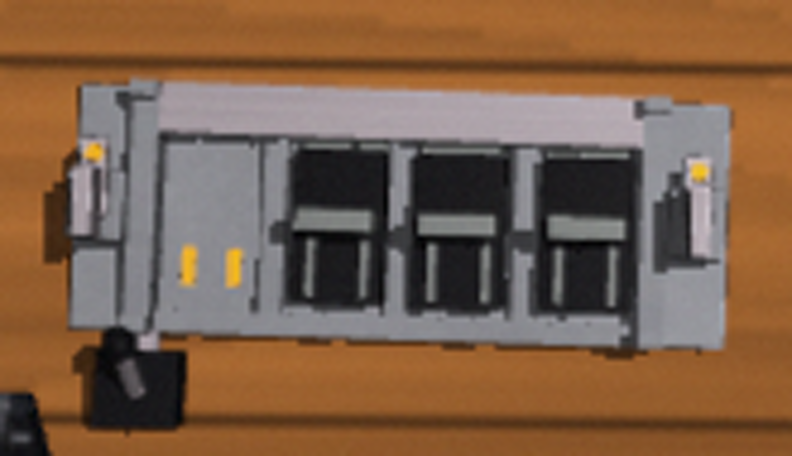

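All three packs lie flat in their bays with their tongues under the lip. The lever is on, both buttons are aside, and the board is on the counter.

```bash
python3 -c "
from h import *
robot.finish_job()"
```

```text
the job is handed in; nothing more can be done
```

I turned both buttons aside, then lifted the board out and laid it flat, handle up, on the counter left of the dock. Only three black packs were in the scene. They went into bays 2, 1 and 0: each was lowered with its rear on the sill and its tongue just short of the lip, released so the nose dropped, then pushed in by the rib. Last I pushed the lever to its stop. The job was handed in at about 44 s of 208 s, and no verdict was reported.

- **Packs:** In the last pictures all three lie flat with their tongues under the lip. The bay 2 and bay 1 packs each measured about 80 mm of body length, as they should. I checked bay 0 by eye only.
- **One disagreement:** The bay 2 pack was once found about 6 mm back, near the sill, possibly from the knock. It still measured flat, so I pushed it forward again, and later views show it in line with the others.
- **Offset:** The pack positions read about 4.5 mm towards the lip. The bay walls allow only 3 mm, so I put the rest down to calibration.
- **Lever:** The ball's position in the side view matches a lever angle of 1.0 rad to about 1 px.
- **Bystanders:** The jar, mallet, wrench, tape base and look-alikes looked unmoved, and the arm was clear of everything.
- **Tool tilt:** It drifted to between 0.02 and 0.04 rad during the run, with no visible effect on the placings.

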